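Work the roller out of the laminator's well

TASK

Take the rubber roller out of the opened laminator and finish still holding it in the gripper, level and motionless above the laminator's opening, clear of it by at least 5 cm of air under the whole roller. The roller is longer than the opening: one end of the well, hidden under its cover, has room for the shaft to slide in and the other has a stop, so feel gently which way it runs, slide it that way, tip the freed end up out through the opening while the other end is still below the covers, and draw it out diagonally without forcing it against the casing. Leave everything else where it is.

Things in the scene. Friction and masses are not known exactly. Their poses are not given: they have to be found in the camera images.
- laminator: Desktop laminator fixed to the desk, grey plastic casing 200 (its x) x 470 (its y, the long way) x 80 mm high; origin at the centre of its underside. Its hatch is off: a rectangular opening in the top, 124 mm along x and 204 mm along y, centred, leads into a well.
- well (a point): Centre of the laminator's opening, at the level of the casing's top, 80 mm above the desk; axes as the laminator's.
- well_floor (a point): Middle of the well's floor, 10 mm above the desk. The well is 124 mm wide in x and runs on in y beneath both end covers. On the floor 55 mm either side in y stands a notched rest, 20 mm long in y and only 18 mm wide in x (narrower than the rubber), its top 40 mm above the desk, that carries the roller's rubber.
- cover_p (a point): Middle of the top of the end cover on the laminator's +y side. The cover is 4 mm thick (80 to 76 mm above the desk) and hides the well from 102 mm outwards in y. Beneath one of the two covers a fixed stop stands 138 to 142 mm from the laminator's middle: the shaft can move only 1 to 9 mm that way. Which one changes and cannot be seen from above.
- cover_n (a point): Middle of the top of the like end cover on the -y side. Beneath the other of the two covers the stop stands 179 to 183 mm from the middle: the shaft can slide 42 to 50 mm that way, which brings its other end 7 to 19 mm inside the opening's edge.
- roller_mid (a point): Middle of the roller on its axis, half-way up; at the start 50 mm above the desk, lying in the well. Its y axis runs along the roller. Steel shaft 10 mm in diameter and 270 mm long, with black rubber 24 mm in diameter over the middle 140 mm; symmetrical end for end; 150 to 310 g, balanced about its middle. It starts along the laminator's y, on its middle line, within 5 mm of centred.
- roller_end_a (a point): Centre of the shaft's end face at +y of the roller, 135 mm from its middle.
- roller_end_b (a point): Centre of the shaft's end face at -y of the roller, 135 mm from its middle.
- puck: flat black rubber ice-hockey puck, 76 mm across, 25 mm high, lying on one end cover of the laminator; bystander. Origin at its underside.
- tape: roll of cloth tape, 72 mm across, 25 mm high, lying flat on the other end cover of the laminator; bystander. Origin at its underside.
- screwdriver: screwdriver lying on the desk to the robot's right; bystander. Origin at its underside.
- mouse: computer mouse, 100 x 60 x 29 mm, to the robot's left; bystander. Origin at its underside.
- calculator: desk calculator, 150 x 80 x 17 mm, to the robot's left; bystander. Origin at its underside.
- bottle: amber bottle with a cap, 60 mm across, 150 mm high, to the robot's right; bystander. Origin at its underside.
- cup: white mug, 80 mm across, 95 mm high, to the robot's left; bystander. Origin at its underside.

How it is judged:
By the outcome, as a careful person would: the job done as asked, in the order asked, and still so for the second after the job is handed in, while the arm keeps its last pose, push and grip.
It also fails if it takes over 42 s, if anything falls off the work surface, if the arm or the gripper's body presses on something with over 40 N, if the wrist force passes 120 N, or if a joint passes its speed limit or range.

ROBOT

A 7-joint arm with a two-finger parallel gripper is mounted at the origin on the work surface. World frame = base frame: x ahead of the robot, y to its left, z up, the work surface at z = 0. Lengths are in m, angles in rad, forces in N, time in s.
With the tool pointing down it reaches from about 0.425 to 0.925 m from the base axis. Payload 6.8 kg.
Tool frame: the origin (TCP) lies on the centre line of the jaws, within the pads' length; the fingertips stand 19 mm ahead of it and the grasp point (between the pads) is the TCP; z points along the fingers, y is the direction in which the jaws open and shut (so a half turn about z gives the same grasp; the last joint's range is limited). The gripper opens to 85 mm and grips with 20 to 120 N. Pads are 22 mm wide; open, the fingers measure 114 mm over their backs; the gripper's body (76 mm by 85 mm) begins 54 mm behind the grasp point. The pads swing forward as they close: fully open they stand 13 mm farther back than shut.
Start: joints at [1.233, 0.477, 0.022, 1.555, -0.011, 1.109, -0.083], TCP at [0.154, -0.657, 0.25] pointing down, gripper open.
Joint ranges: [-2.96, 2.96], [-0.34, 2.1], [-1.41, 1.46], [0.24, 2.44], [-1.37, 4.51], [0.17, 1.92], [-2.96, 2.96]. Speed limits (rad/s): [2.39, 2.39, 3.14, 3.14, 3.14, 3.14, 3.14].

INTERFACE

Orientations are given as a unit quaternion [w, x, y, z].
In Python, from bench import robot, vision, close_job gives the robot as it stands. The module is installed in compiled form; this text tells all that it offers.
- The arm moves only by the shell command python3 -m inch 'ROWS'. ROWS is JSON, a list of rows, each an object of numbers: "gripper": the opening, from 0 (shut) to 1 (fully open); "x", "y", "z": the shift along the tool's x, y, z in cm; "turn": the turn about the tool's z in degrees. In form: [{"gripper": .., "x": .., "y": .., "z": .., "turn": ..}, ...]. A call has 1 to 8 rows; each row shifts and turns the commanded pose from where the row before left it, along the tool's axes as they then stand; what a row does not reach is not made up. A row lasts 1/10 s, in which the tool goes at most 50 mm and 8.59 degrees, less where a joint would pass 70% of its speed; a pose out of reach is approached as far as the arm can. A call is refused whole if a number of a shift passes 5 or a number of a turn 8.59, either way. A call with a gripper value outside its range is refused whole. The fingers move at their own pace and stop on an object; the grip force is fixed at half the most. Time passes only in rows, so rows that do not move let the fingers close. It gives the time, the measured TCP pose, the force and the opening at its end, in the units of the state.
- robot.state(): the state, without advancing time (a new reading comes with each control period).
- vision.read_camera(name): name is "scene" or "top" or "wrist"; returns the picture (480x640x3 uint8, blue, green, red); there is no depth.
- vision.camera_info(name): a dict with "mtx" (3x3 intrinsics, pixels), "R" (3x3) and "t" (3): a world point X has camera coordinates R X + t. Camera axes: x right, y down, z forward; pixel columns grow to the right and rows downward; lengths in m; the calibration is good to about 2 mm. A picture is of the moment at which its call begins: read the wrist's pose just before it. camera_info takes no time and is no camera call; for the wrist camera it gives the pose at the moment of the call.
- close_job(): hands the job in, once; it reports no verdict.
The state is a dict: "t": time; "q": joint angles; "dq": joint speeds; "joint_torque": joint torques, N m; "ee_pos": TCP position; "orientation": TCP orientation; "ft_force": force on the tool from outside, world axes, zero at the start; "moment": the same for the moment, N m; "finger_gap": finger opening in m.
Only numpy, scipy, OpenCV 4.12 (cv2) and the standard library are available. Lean on these libraries where they do the work, as an engineer would, in place of code of your own. Each camera call takes 0.05 s, during which the arm holds its last target.

## Working session

There is one attempt and no reset: what is moved stays moved. The work goes in short steps, Python scripts to look and compute and a shell command to move; the robot and the scene stay as the last step left them, time stands still between calls to the robot, and variables do not carry over. Pictures are saved under pics/ and viewed, and the job is handed in when it is done.

```bash
mkdir -p pics; ls; python3 - <<'E'
from bench import robot,vision
import cv2,json
s=robot.state()
for k,v in s.items(): print(k,v)
for n in("scene","top"):
    im=vision.read_camera(n);cv2.imwrite(f"pics/{n}0.png",im)
    i=vision.camera_info(n);print(n,i)
E
```

```text
pics
t 0.0
q [ 1.23287779  0.47780151  0.02231583  1.55648196 -0.01152506  1.10929095
 -0.08311475]
dq [-0.00162601 -0.001104    0.00016978 -0.00158212 -0.0006046   0.00022329
  0.00023082]
joint_torque [ 2.70537821e-04 -5.96452045e+01  1.60841949e+00 -2.81199610e+01
  1.25552362e-02  9.17872967e-03 -1.61556965e-06]
ee_pos [ 0.15364274 -0.65669344  0.24931139]
orientation [-9.13596456e-04  9.93403813e-01  1.14664748e-01 -1.58340984e-04]
ft_force [-0.03377935 -0.04680293 -0.41783986]
moment [ 0.04783286  0.01937444 -0.01297591]
finger_gap 0.08560046401371717
scene {'mtx': array([[563.7360139 ,   0.        , 315.44180476],
       [  0.        , 563.7360139 , 244.46714423],
       [  0.        ,   0.        ,   1.        ]]), 'R': array([[-0.09357766,  0.99559401,  0.00598265],
       [ 0.60032442,  0.0612173 , -0.7974102 ],
       [-0.79426306, -0.07102825, -0.60340797]]), 't': array([ 3.23303073e-04, -2.80164519e-01,  1.78592159e+00])}
top {'mtx': array([[601.36933473,   0.        , 326.01100712],
       [  0.        , 601.36933473, 234.45942442],
       [  0.        ,   0.        ,   1.        ]]), 'R': array([[ 0.02312372, -0.99972146,  0.00472194],
       [-0.99786287, -0.02336894, -0.06102118],
       [ 0.06111453, -0.00330082, -0.9981253 ]]), 't': array([0.02629593, 0.57878857, 1.4845933 ])}
```

View pics/top0.png

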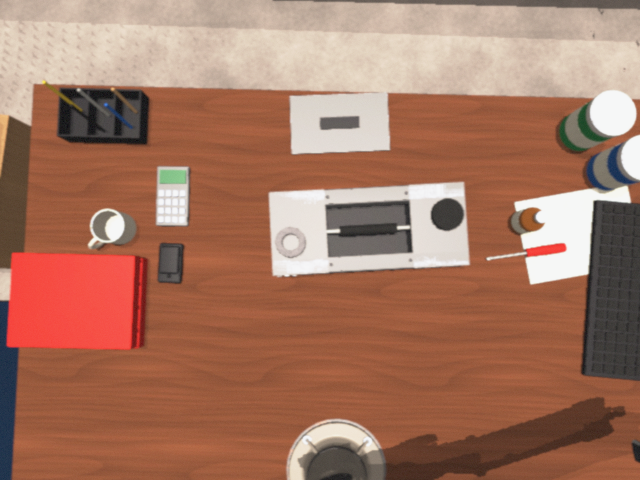

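View pics/scene0.png

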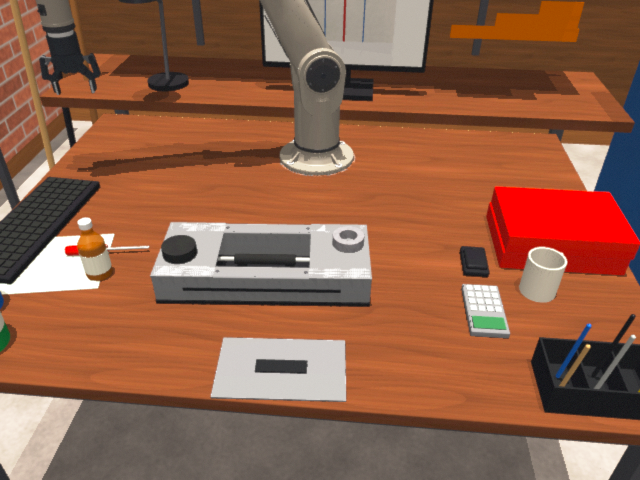

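The top view shows the laminator at about (269..469, 183..275) px, with its opening at about (326..411, 200..258). The roller is near (368,229), the tape is on the left (+y) cover and the puck on the right. Next I'll measure these.

```bash
cat > h.py <<'E'
import numpy as np,cv2
from bench import robot,vision
def ray(cam,px,z,ci=None):
    i=ci or vision.camera_info(cam)
    d=np.linalg.inv(i["mtx"])@np.array([px[0],px[1],1.])
    R=i["R"];c=-R.T@i["t"];d=R.T@d
    return c+d*(z-c[2])/d[2]
def proj(cam,X,ci=None):
    i=ci or vision.camera_info(cam);p=i["mtx"]@(i["R"]@np.array(X)+i["t"]);return p[:2]/p[2]
E
python3 - <<'E'
from h import *
im=cv2.imread("pics/top0.png")
hsv=cv2.cvtColor(im,cv2.COLOR_BGR2HSV)
m=((hsv[...,1]<60)&(hsv[...,2]>110)).astype(np.uint8)
m[:160]=0;m[300:]=0;m[:,:240]=0;m[:,480:]=0
n,l,st,c=cv2.connectedComponentsWithStats(m)
k=1+st[1:,4].argmax();print(st[k])
cs,_=cv2.findContours((l==k).astype(np.uint8),cv2.RETR_EXTERNAL,cv2.CHAIN_APPROX_NONE)
r=cv2.minAreaRect(max(cs,key=cv2.contourArea));b=cv2.boxPoints(r);print(r)
W=[ray("top",p,.08) for p in b];print(np.round(W,4),np.mean(W,0))
for i in range(4): print(np.linalg.norm(W[i]-W[i-1]))
# opening corners, dark in the casing
cs,h=cv2.findContours((l==k).astype(np.uint8),cv2.RETR_CCOMP,cv2.CHAIN_APPROX_NONE)
for cc,hh in zip(cs,h[0]):
    if cv2.contourArea(cc)>100: 
        r=cv2.minAreaRect(cc);print(hh[3],r);W=np.array([ray("top",p,.08) for p in cv2.boxPoints(r)]);print(W.round(4).tolist(),W.mean(0))
crop=cv2.resize(im[170:290,250:490],None,fx=3.3,fy=3.3,interpolation=cv2.INTER_CUBIC);cv2.imwrite("pics/c0.png",crop)
s=cv2.imread("pics/scene0.png");cv2.imwrite("pics/c1.png",cv2.resize(s[210:310,145:385],None,fx=3.3,fy=3.3,interpolation=cv2.INTER_CUBIC))
E
```

```text
[  269   182   201    95 12671]
((368.5670166015625, 229.25643920898438), (85.41194915771484, 196.9866943359375), 86.9471206665039)
[[ 0.6735  0.1819  0.08  ]
 [ 0.7102 -0.2911  0.08  ]
 [ 0.5052 -0.3038  0.08  ]
 [ 0.4693  0.1651  0.08  ]] [ 0.58954008 -0.06196699  0.08      ]
0.20483372735600436
0.4743371971016168
0.2053901838459834
0.4702528111394983
-1 ((368.5670166015625, 229.25643920898438), (85.41194915771484, 196.9866943359375), 86.9471206665039)
[[0.6735, 0.1819, 0.08], [0.7102, -0.2911, 0.08], [0.5052, -0.3038, 0.08], [0.4693, 0.1651, 0.08]] [ 0.58954008 -0.06196699  0.08      ]
0 ((368.6215515136719, 227.8094024658203), (52.76906967163086, 85.14530944824219), 86.98721313476562)
[[0.6481, 0.0448, 0.08], [0.6638, -0.1593, 0.08], [0.5372, -0.1678, 0.08], [0.5218, 0.0352, 0.08]] [ 0.59272615 -0.06180139  0.08      ]
0 ((446.5, 214.0), (33.0, 32.0), 0.0)
[[0.5907, -0.209, 0.08], [0.6679, -0.208, 0.08], [0.6698, -0.2875, 0.08], [0.5926, -0.2882, 0.08]] [ 0.63024531 -0.24815948  0.08      ]
```

View pics/c0.png

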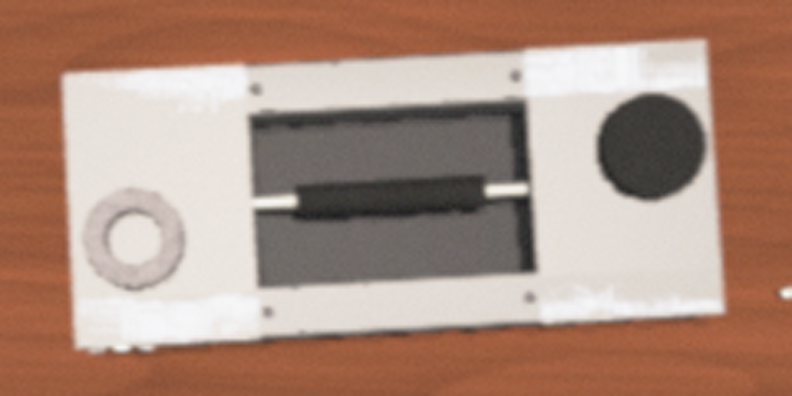

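View pics/c1.png

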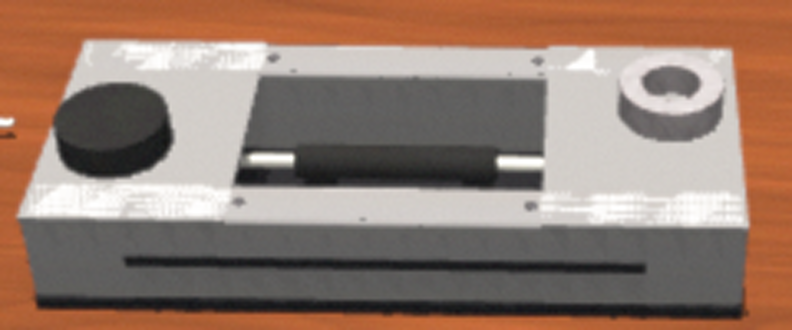

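```bash
python3 - <<'E'
from h import *
im=cv2.imread("pics/top0.png");g=cv2.cvtColor(im,cv2.COLOR_BGR2GRAY)
C=np.array([.592,-.0615]);a=np.radians(4.35);X=np.array([np.cos(a),np.sin(a)]);Y=np.array([-X[1],X[0]])
lam=lambda w:np.round([(w[:2]-C)@X,(w[:2]-C)@Y],4)
hsv=cv2.cvtColor(im,cv2.COLOR_BGR2HSV)
def rect(m,z,nm):
    cs,_=cv2.findContours(m.astype(np.uint8),cv2.RETR_EXTERNAL,cv2.CHAIN_APPROX_NONE)
    c=max(cs,key=cv2.contourArea);r=cv2.minAreaRect(c);W=[ray("top",p,z) for p in cv2.boxPoints(r)]
    print(nm,r,np.mean(W,0).round(4),lam(np.mean(W,0)),[lam(w).tolist() for w in W])
roi=np.zeros(g.shape,bool);roi[218:242,332:408]=1
rect(roi&(g<48),.052,"rubber")
roi=np.zeros(g.shape,bool);roi[214:246,322:414]=1
bright=roi&(g>150)
n,l,st,c=cv2.connectedComponentsWithStats(bright.astype(np.uint8));
for s_,cc in zip(st[1:],c[1:]):
    if s_[4]>8: print("shaft",s_,cc,lam(ray("top",cc,.052)))
roi=np.zeros(g.shape,bool);roi[190:240,425:468]=1
rect(roi&(g<90),.105,"puck")
roi=np.zeros(g.shape,bool);roi[222:262,270:310]=1
rect(roi&(g<190)&(g>100),.105,"tape")
for nm in("screw",):pass
# scene: rubber
s=cv2.imread("pics/scene0.png");gs=cv2.cvtColor(s,cv2.COLOR_BGR2GRAY)
roi=np.zeros(gs.shape,bool);roi[250:268,228:302]=1
m=roi&(gs<50);cs,_=cv2.findContours(m.astype(np.uint8),0,cv2.CHAIN_APPROX_NONE);c=max(cs,key=cv2.contourArea);r=cv2.minAreaRect(c);print(r,lam(ray("scene",r[0],.05)))
E
```

```text
rubber ((365.9853820800781, 233.1867218017578), (2.6018383502960205, 54.08106994628906), 87.33700561523438) [ 0.5813 -0.0577  0.052 ] [-0.0104  0.0046] [[-0.0068, 0.0707], [-0.0076, -0.0615], [-0.0139, -0.0614], [-0.0132, 0.0707]]
shaft [322 214  18  32 204] [326.15686275 230.5       ] [0.0013 0.1014]
shaft [397 214  17  32 129] [408.96124031 227.39534884] [-0.0017 -0.1011]
puck ((447.0, 214.0), (30.0, 30.0), 90.0) [ 0.6278 -0.2442  0.105 ] [ 0.0218 -0.1849] [[0.0591, -0.1518], [0.0554, -0.2227], [-0.0155, -0.2179], [-0.0118, -0.1473]]
tape ((296.36480712890625, 249.85446166992188), (11.006053924560547, 27.802875518798828), 52.30575942993164) [0.5349 0.1088 0.105 ] [-0.0441  0.1741] [[-0.052, 0.2083], [-0.0148, 0.1547], [-0.0361, 0.14], [-0.0733, 0.1935]]
((264.5038146972656, 262.2909851074219), (61.04444885253906, 6.417120933532715), 1.0416266918182373) [0.0146 0.0008]
```

```bash
python3 - <<'E'
from h import *
C=np.array([.592,-.0615]);a=np.radians(4.35);X=np.array([np.cos(a),np.sin(a)]);Y=np.array([-X[1],X[0]])
lam=lambda w:np.round([(w[:2]-C)@X,(w[:2]-C)@Y],4)
for nm,p,z in(("rub",(368.5,229.8),.05),("tape",(290.9,242.1),.105)):
    w=ray("top",p,z);print(nm,w,lam(w))
s=robot.state();d=np.array([.592,-.0615,.25])-s["ee_pos"]
w,x,y,z=s["orientation"]
th=2*np.arctan2(y,x);print(np.degrees(th))
tx=np.array([np.cos(th),np.sin(th)]);ty=np.array([np.sin(th),-np.cos(th)])
print(d[:2]@tx,d[:2]@ty)
E
```

```text
rub [ 0.58988543 -0.06377338  0.05      ] [-0.0023 -0.0021]
tape [0.55275422 0.12211545 0.105     ] [-0.0252  0.1861]
13.166738659336604
0.5624607923582596 -0.47977433577960465
```

```bash
python3 -m inch '[{"x":2,"y":-1.7,"gripper":1},{"x":3.6,"y":-3.1},{"x":3.6,"y":-3.1},{"x":3.6,"y":-3.1},{"x":3.6,"y":-3.1},{"x":3.6,"y":-3.1},{"x":3.6,"y":-3.1},{"x":3.6,"y":-3.1}]'
python3 -m inch '[{"x":3.6,"y":-3.1},{"x":3.6,"y":-3.1},{"x":3.6,"y":-3.1},{"x":3.6,"y":-3.1},{"x":3.6,"y":-3.1},{"x":3.6,"y":-3.1},{"x":3.6,"y":-3.1},{"x":3.6,"y":-2.7}]'
python3 -m inch '[{"turn":-8.1,"gripper":1},{"turn":-8.1},{"turn":-8.1},{"turn":-8.1},{"turn":-8.1},{"turn":-8.1},{"turn":-8.1},{"turn":-8.1}]'
python3 -m inch '[{"turn":-8.1,"gripper":1},{"turn":-8.1,"gripper":1},{"gripper":1}]'
python3 - <<'E'
from h import *
s=robot.state();print(s["t"],s["ee_pos"],s["ft_force"],s["finger_gap"])
ci=vision.camera_info("wrist");np.savez("w1.npz",**ci)
cv2.imwrite("pics/w1.png",vision.read_camera("wrist"))
w,x,y,z=s["orientation"];print(s["orientation"],np.degrees(2*np.arctan2(y,x)))
E
```

```text
0.1 [ 0.15361128 -0.65678219  0.24941928] [ 0.29642458 -0.17951209 -0.1911905 ] 0.08549172951453746
[-7.93998132e-04  9.93405758e-01  1.14648772e-01 -1.66558947e-04] 13.166738659336604$[0]: bad value
$[0]: bad value
$[0]: bad value
$[0]: bad value
```

View pics/w1.png

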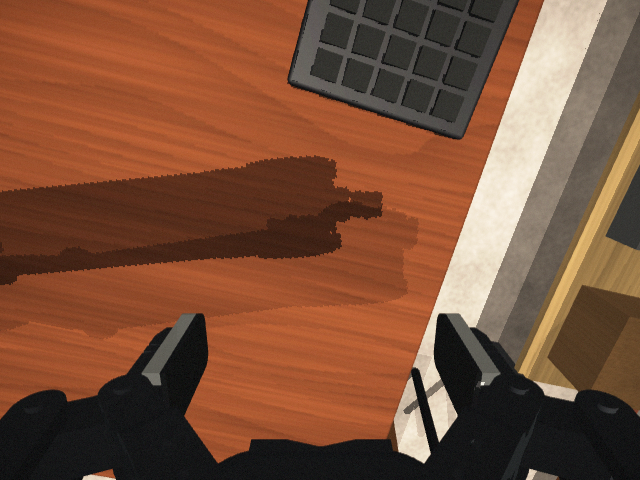

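The rows were refused and nothing moved, and the wrist picture shows only the keyboard. I'll give every key in each row.

```bash
python3 -m inch '[{"gripper":1,"x":2,"y":-1.7,"z":0,"turn":0},{"gripper":1,"x":3.6,"y":-3.1,"z":0,"turn":0},{"gripper":1,"x":3.6,"y":-3.1,"z":0,"turn":0},{"gripper":1,"x":3.6,"y":-3.1,"z":0,"turn":0},{"gripper":1,"x":3.6,"y":-3.1,"z":0,"turn":0},{"gripper":1,"x":3.6,"y":-3.1,"z":0,"turn":0},{"gripper":1,"x":3.6,"y":-3.1,"z":0,"turn":0},{"gripper":1,"x":3.6,"y":-3.1,"z":0,"turn":0}]' && 
python3 -m inch '[{"gripper":1,"x":3.6,"y":-3.1,"z":0,"turn":0},{"gripper":1,"x":3.6,"y":-3.1,"z":0,"turn":0},{"gripper":1,"x":3.6,"y":-3.1,"z":0,"turn":0},{"gripper":1,"x":3.6,"y":-3.1,"z":0,"turn":0},{"gripper":1,"x":3.6,"y":-3.1,"z":0,"turn":0},{"gripper":1,"x":3.6,"y":-3.1,"z":0,"turn":0},{"gripper":1,"x":3.6,"y":-3.1,"z":0,"turn":0},{"gripper":1,"x":3.6,"y":-2.7,"z":0,"turn":0}]'
```

```text
t: 0.95
ee_pos: [0.366, -0.3657, 0.2503]
orientation: [0.0, 0.993, 0.115, -0.0]
ft_force: [0.4, -0.6, 0.5]
finger_gap: 0.0856
t: 1.75
ee_pos: [0.5909, -0.0621, 0.2502]
orientation: [-0.0, 0.993, 0.115, -0.0]
ft_force: [0.5, -1.2, 0.3]
finger_gap: 0.0853
```

```bash
python3 -m inch '[{"gripper":1,"x":0,"y":0,"z":0,"turn":-8.1},{"gripper":1,"x":0,"y":0,"z":0,"turn":-8.1},{"gripper":1,"x":0,"y":0,"z":0,"turn":-8.1},{"gripper":1,"x":0,"y":0,"z":0,"turn":-8.1},{"gripper":1,"x":0,"y":0,"z":0,"turn":-8.1},{"gripper":1,"x":0,"y":0,"z":0,"turn":-8.1},{"gripper":1,"x":0,"y":0,"z":0,"turn":-8.1},{"gripper":1,"x":0,"y":0,"z":0,"turn":-8.1}]' && 
python3 -m inch '[{"gripper":1,"x":0,"y":0,"z":0,"turn":-8.1},{"gripper":1,"x":0,"y":0,"z":0,"turn":-8.2},{"gripper":1,"x":0,"y":0,"z":0,"turn":0}]'
python3 - <<'E'
from h import *
s=robot.state();print(s["t"],s["ee_pos"],s["ft_force"],s["finger_gap"],s["q"])
ci=vision.camera_info("wrist");np.savez("w1.npz",**ci)
cv2.imwrite("pics/w2.png",vision.read_camera("wrist"))
w,x,y,z=s["orientation"];print(s["orientation"],np.degrees(2*np.arctan2(y,x)))
E
```

```text
t: 2.55
ee_pos: [0.5899, -0.0644, 0.25]
orientation: [-0.0, 0.776, 0.631, -0.0]
ft_force: [-0.9, -1.0, -0.2]
finger_gap: 0.0852
t: 2.85
ee_pos: [0.5899, -0.0645, 0.2499]
orientation: [-0.0, 0.68, 0.733, -0.0]
ft_force: [0.6, -0.7, -0.0]
finger_gap: 0.085
2.85 [ 0.58992286 -0.06452063  0.24993509] [ 0.57549329 -0.70470449 -0.01444158] 0.0850132188643898 [ 0.46134012  0.40687012 -0.59479269  1.72509342  0.25273457  1.08775476
 -0.13871151]
[-3.34770361e-04  6.79949431e-01  7.33258916e-01 -1.41945515e-04] 94.3206098384732
```

View pics/w2.png

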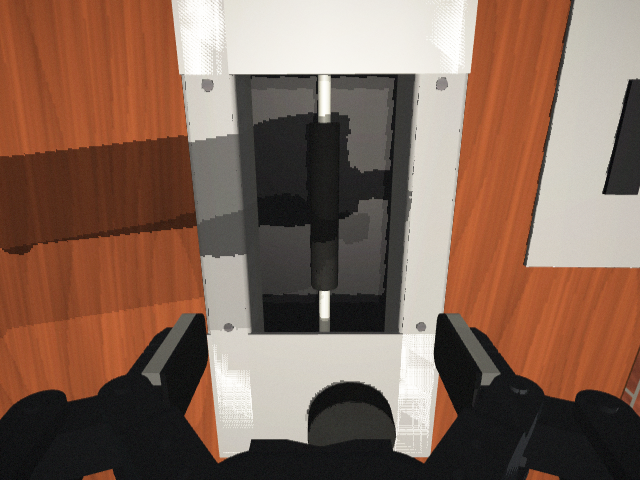

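The wrist view shows the opening's corners at about (235,74), (415,74), (402,333) and (248,333). The shaft lies along u≈324, with rubber from v≈122 to 290.

```bash
python3 - <<'E'
from h import *
ci=dict(np.load("w1.npz"))
O=np.array([ray("",p,.08,ci) for p in((235,74),(415,74),(402,333),(248,333))]);print(O.round(4),O.mean(0))
for i in range(4):print(np.linalg.norm(O[i]-O[i-1]).round(4))
C=O.mean(0)[:2];v=(O[0]+O[1]-O[2]-O[3])[:2];Y=v/np.linalg.norm(v);X=np.array([Y[1],-Y[0]]);print("yaw",np.degrees(np.arctan2(-Y[0],Y[1])))
lam=lambda w:np.round([(w[:2]-C)@X,(w[:2]-C)@Y],4)
E=[ray("",p,.053,ci) for p in((323,122),(323,290))]
print([lam(e) for e in E],np.mean(E,0),lam(np.mean(E,0)))
S=[ray("",p,.053,ci) for p in((324,80),(324,318))];print([lam(e) for e in S])
s=robot.state();print("tcp",lam(s["ee_pos"]))
E
```

```text
[[ 0.5232  0.0342  0.08  ]
 [ 0.6468  0.0436  0.08  ]
 [ 0.666  -0.1585  0.08  ]
 [ 0.536  -0.1684  0.08  ]] [ 0.59300652 -0.06228496  0.08      ]
0.203
0.1239
0.203
0.1304
yaw 4.525489325325988
[array([-0.0013,  0.0692]), array([-0.0015, -0.0743])] [ 0.59183015 -0.06494951  0.053     ] [-0.0014 -0.0026]
[array([-0.0005,  0.0996]), array([-0.0006, -0.1023])]
tcp [-0.0032 -0.0019]
```

```bash
python3 -m inch '[{"gripper":0.55,"x":0,"y":0.2,"z":2,"turn":0},{"gripper":0.55,"x":0,"y":0,"z":3,"turn":0},{"gripper":0.55,"x":0,"y":0,"z":3,"turn":0},{"gripper":0.55,"x":0,"y":0,"z":3,"turn":0},{"gripper":0.55,"x":0,"y":0,"z":2,"turn":0},{"gripper":0.55,"x":0,"y":0,"z":0,"turn":0}]'
python3 - <<'E'
from h import *
s=robot.state();print(s["t"],s["ee_pos"],s["finger_gap"])
cv2.imwrite("pics/w3.png",vision.read_camera("wrist"))
E
```

```text
t: 3.5
ee_pos: [0.5899, -0.0642, 0.1173]
orientation: [-0.002, 0.681, 0.732, -0.002]
ft_force: [-1.0, 0.1, -0.0]
finger_gap: 0.0469
3.5 [ 0.58993994 -0.06424786  0.11733162] 0.04689819000108171
```

View pics/w3.png

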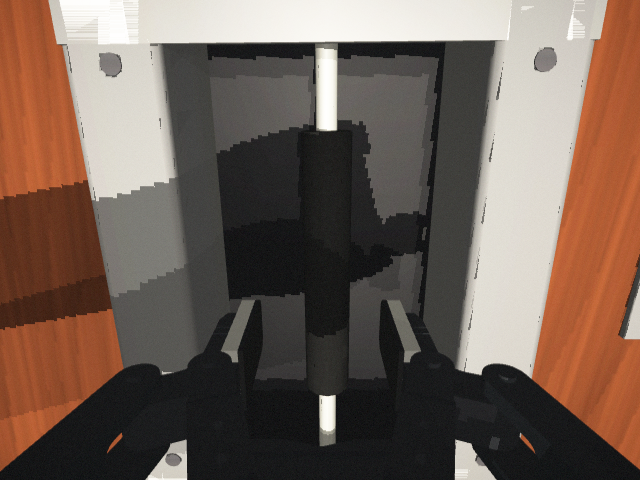

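Roller at u≈326, midway between the pads (≈322). Now I go down and close.

```bash
python3 -m inch '[{"gripper":0.55,"x":0,"y":0.1,"z":2,"turn":0},{"gripper":0.55,"x":0,"y":0,"z":2,"turn":0},{"gripper":0.55,"x":0,"y":0,"z":1.5,"turn":0},{"gripper":0.55,"x":0,"y":0,"z":1.1,"turn":0},{"gripper":0.55,"x":0,"y":0,"z":0,"turn":0},{"gripper":0.55,"x":0,"y":0,"z":0,"turn":0}]'
```

```text
t: 4.15
ee_pos: [0.5937, -0.064, 0.0549]
orientation: [0.0, 0.68, 0.733, 0.0]
ft_force: [0.1, -0.0, 0.4]
finger_gap: 0.047
```

```bash
python3 -m inch '[{"gripper":0.4,"x":0,"y":-0.1,"z":0.4,"turn":0},{"gripper":0.27,"x":0,"y":0,"z":0,"turn":0},{"gripper":0.27,"x":0,"y":0,"z":0,"turn":0}]'
python3 -m inch '[{"gripper":0.22,"x":0,"y":0,"z":0,"turn":0},{"gripper":0.22,"x":0,"y":0,"z":0,"turn":0},{"gripper":0.22,"x":0,"y":0,"z":0,"turn":0}]'
```

```text
t: 4.45
ee_pos: [0.5927, -0.0642, 0.0508]
orientation: [0.0, 0.68, 0.733, 0.0]
ft_force: [0.9, 0.2, 0.6]
finger_gap: 0.0232
t: 4.75
ee_pos: [0.5927, -0.0641, 0.0508]
orientation: [0.0, 0.68, 0.733, 0.0]
ft_force: [1.4, -0.3, 2.3]
finger_gap: 0.0222
```

```bash
python3 -m inch '[{"gripper":0.2,"x":0,"y":0,"z":-0.3,"turn":0},{"gripper":0.2,"x":0,"y":0,"z":-0.3,"turn":0},{"gripper":0.2,"x":0,"y":0,"z":0,"turn":0}]'
python3 -m inch '[{"gripper":0.2,"x":0.2,"y":0,"z":0,"turn":0},{"gripper":0.2,"x":0,"y":0,"z":0,"turn":0}]'
python3 -m inch '[{"gripper":0.2,"x":0.2,"y":0,"z":0,"turn":0},{"gripper":0.2,"x":0,"y":0,"z":0,"turn":0}]'
python3 -m inch '[{"gripper":0.2,"x":0.2,"y":0,"z":0,"turn":0},{"gripper":0.2,"x":0,"y":0,"z":0,"turn":0}]'
```

```text
t: 5.05
ee_pos: [0.5917, -0.0642, 0.0563]
orientation: [-0.0, 0.68, 0.733, -0.0]
ft_force: [-0.2, 0.5, -1.8]
finger_gap: 0.0222
t: 5.25
ee_pos: [0.5917, -0.0617, 0.0561]
orientation: [-0.0, 0.68, 0.733, -0.0]
ft_force: [-0.1, 0.5, -2.3]
finger_gap: 0.0224
t: 5.45
ee_pos: [0.5918, -0.0597, 0.0562]
orientation: [-0.0, 0.68, 0.733, 0.0]
ft_force: [-0.2, 0.5, -2.3]
finger_gap: 0.0226
t: 5.65
ee_pos: [0.5917, -0.0587, 0.0563]
orientation: [0.0, 0.68, 0.733, -0.0]
ft_force: [-0.3, -1.5, -1.6]
finger_gap: 0.0224
```

```bash
python3 -m inch '[{"gripper":0.2,"x":0.1,"y":0,"z":0,"turn":0},{"gripper":0.2,"x":0,"y":0,"z":0,"turn":0}]'
python3 -m inch '[{"gripper":0.2,"x":0.1,"y":0,"z":0,"turn":0},{"gripper":0.2,"x":0,"y":0,"z":0,"turn":0}]'
```

```text
t: 5.85
ee_pos: [0.5916, -0.0587, 0.0563]
orientation: [0.001, 0.681, 0.733, -0.001]
ft_force: [0.5, -5.3, -2.2]
finger_gap: 0.0224
t: 6.05
ee_pos: [0.5915, -0.0586, 0.0563]
orientation: [0.001, 0.681, 0.732, -0.001]
ft_force: [-0.7, -6.9, -2.6]
finger_gap: 0.0225
```

A stop was felt on the +y side after about 5.5 mm (7 N). So the shaft runs toward -y (under the puck cover) and +y is the freed end. I'll put the roller back on its rests and regrip near the +y end of the rubber for leverage.

```bash
python3 -m inch '[{"gripper":0.2,"x":-0.4,"y":0,"z":0,"turn":0},{"gripper":0.2,"x":0,"y":0,"z":0.3,"turn":0},{"gripper":0.2,"x":0,"y":0,"z":0.25,"turn":0},{"gripper":0.2,"x":0,"y":0,"z":0,"turn":0}]'
python3 -m inch '[{"gripper":0.5,"x":0,"y":0,"z":0,"turn":0},{"gripper":0.5,"x":0,"y":0,"z":0,"turn":0},{"gripper":0.5,"x":0,"y":0,"z":0,"turn":0}]'
python3 -m inch '[{"gripper":0.5,"x":1.4,"y":0,"z":0,"turn":0},{"gripper":0.5,"x":1.4,"y":0,"z":0,"turn":0},{"gripper":0.5,"x":1.4,"y":0,"z":0,"turn":0},{"gripper":0.5,"x":1.3,"y":0,"z":0,"turn":0},{"gripper":0.5,"x":0,"y":0,"z":0,"turn":0},{"gripper":0.5,"x":0,"y":0,"z":0,"turn":0}]'
python3 - <<'E'
from h import *
s=robot.state();print(s["t"],s["ee_pos"],s["finger_gap"])
np.savez("w4.npz",**vision.camera_info("wrist"))
cv2.imwrite("pics/w4.png",vision.read_camera("wrist"))
E
```

```text
t: 6.45
ee_pos: [0.5923, -0.0593, 0.0509]
orientation: [0.0, 0.68, 0.733, 0.001]
ft_force: [-0.2, -0.3, -0.1]
finger_gap: 0.0225
t: 6.75
ee_pos: [0.5919, -0.06, 0.0508]
orientation: [-0.0, 0.68, 0.733, 0.0]
ft_force: [0.1, -0.6, -0.1]
finger_gap: 0.0425
t: 7.35
ee_pos: [0.5878, -0.0048, 0.0508]
orientation: [0.0, 0.68, 0.733, -0.0]
ft_force: [-0.3, -0.4, -0.4]
finger_gap: 0.0426
7.35 [ 0.58775768 -0.0048425   0.05082459] 0.042582371510925025
```

View pics/w4.png

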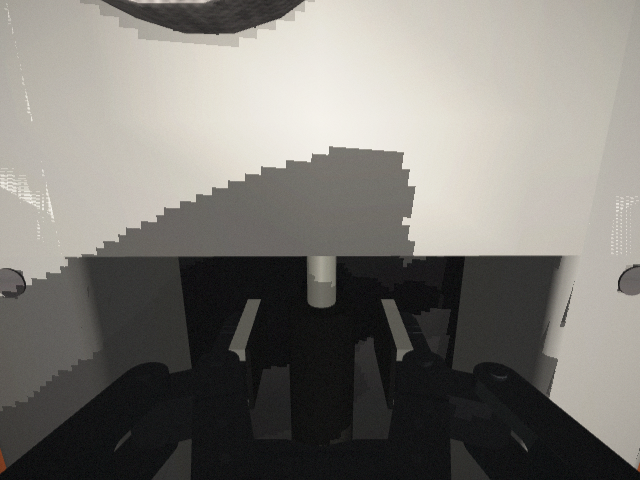

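The rubber is centred between the pads (u≈322), with its +y end at v≈305, just beyond the pads. Grip, lift 4 mm and slide toward -y.

```bash
python3 -m inch '[{"gripper":0.27,"x":0,"y":0,"z":0,"turn":0},{"gripper":0.2,"x":0,"y":0,"z":0,"turn":0},{"gripper":0.2,"x":0,"y":0,"z":0,"turn":0},{"gripper":0.2,"x":0,"y":0,"z":-0.2,"turn":0},{"gripper":0.2,"x":0,"y":0,"z":-0.2,"turn":0},{"gripper":0.2,"x":0,"y":0,"z":0,"turn":0}]'
python3 -m inch '[{"gripper":0.2,"x":-0.5,"y":0,"z":0,"turn":0},{"gripper":0.2,"x":-0.5,"y":0,"z":0,"turn":0},{"gripper":0.2,"x":-0.5,"y":0,"z":0,"turn":0},{"gripper":0.2,"x":-0.5,"y":0,"z":0,"turn":0},{"gripper":0.2,"x":0,"y":0,"z":0,"turn":0}]'
```

```text
t: 8.0
ee_pos: [0.5873, -0.0058, 0.0547]
orientation: [-0.0, 0.68, 0.733, -0.001]
ft_force: [-0.2, -2.1, -2.3]
finger_gap: 0.0225
t: 8.5
ee_pos: [0.5893, -0.0266, 0.0547]
orientation: [0.0, 0.681, 0.732, -0.0]
ft_force: [-0.6, -0.6, -2.4]
finger_gap: 0.0221
```

```bash
python3 - <<'E'
from h import *
s=robot.state();print(s["t"],s["ee_pos"],s["finger_gap"],s["moment"])
for n in("scene","wrist"):
    im=vision.read_camera(n)
    if n=="scene": im=cv2.resize(im[210:310,145:385],None,fx=3.3,fy=3.3,interpolation=cv2.INTER_CUBIC)
    cv2.imwrite(f"pics/{n}5.png",im)
E
```

```text
8.5 [ 0.58929898 -0.02661222  0.05469947] 0.02211983055531174 [0.08893913 0.0208297  0.00830649]
```

View pics/scene5.png

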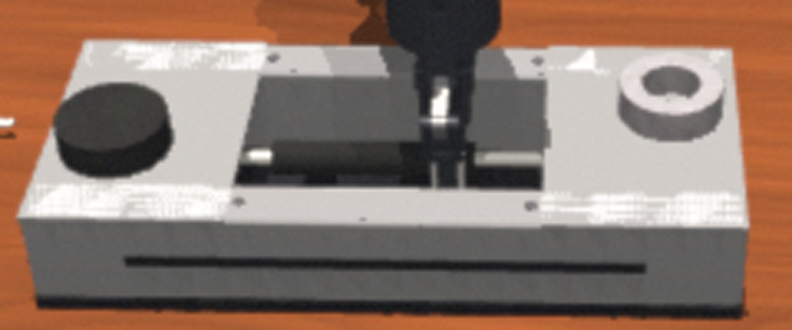

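View pics/wrist5.png

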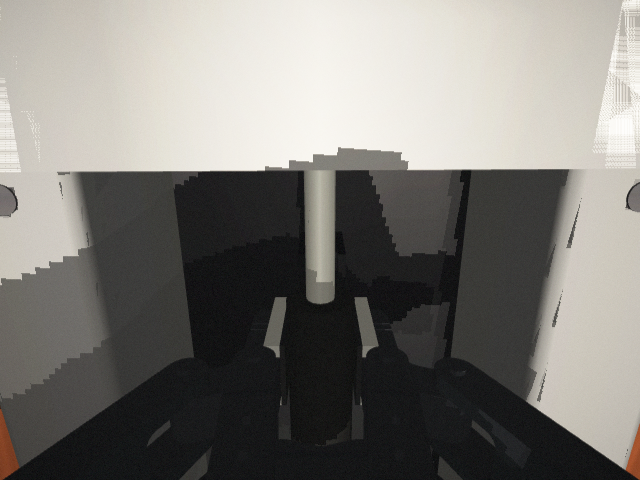

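```bash
python3 -m inch '[{"gripper":0.2,"x":-0.5,"y":0,"z":0,"turn":0},{"gripper":0.2,"x":-0.5,"y":0,"z":0,"turn":0},{"gripper":0.2,"x":-0.5,"y":0,"z":0,"turn":0},{"gripper":0.2,"x":-0.4,"y":0,"z":0,"turn":0},{"gripper":0.2,"x":-0.2,"y":0,"z":0,"turn":0},{"gripper":0.2,"x":0,"y":0,"z":0,"turn":0}]'
python3 -m inch '[{"gripper":0.2,"x":-0.15,"y":0,"z":0,"turn":0},{"gripper":0.2,"x":0,"y":0,"z":0,"turn":0}]'
python3 -m inch '[{"gripper":0.2,"x":-0.15,"y":0,"z":0,"turn":0},{"gripper":0.2,"x":0,"y":0,"z":0,"turn":0}]'
python3 - <<'E'
from h import *
s=robot.state();print(s["t"],s["ee_pos"],s["finger_gap"],s["moment"])
np.savez("w6.npz",**vision.camera_info("wrist"))
cv2.imwrite("pics/w6.png",vision.read_camera("wrist"))
E
```

```text
t: 9.2
ee_pos: [0.5908, -0.0468, 0.0548]
orientation: [0.0, 0.681, 0.733, -0.0]
ft_force: [0.2, -0.3, -2.3]
finger_gap: 0.0221
t: 9.4
ee_pos: [0.591, -0.0477, 0.0548]
orientation: [0.0, 0.68, 0.733, 0.0]
ft_force: [0.7, 0.4, -2.5]
finger_gap: 0.0225
t: 9.6
ee_pos: [0.591, -0.0493, 0.0548]
orientation: [0.0, 0.68, 0.733, -0.0]
ft_force: [-0.8, 0.8, -2.4]
finger_gap: 0.0222
9.6 [ 0.59103366 -0.04934955  0.0547759 ] 0.022184586214944218 [ 0.13903962 -0.01224995 -0.04839255]
```

View pics/w6.png

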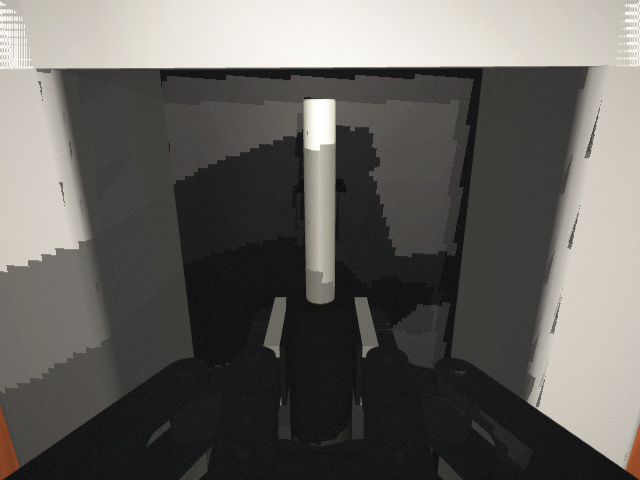

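The freed end shows at (320,99), clear of the cover edge at v≈67.

```bash
python3 - <<'E'
from h import *
ci=dict(np.load("w6.npz"))
C=np.array([.5925,-.062]);a=np.radians(4.4);X=np.array([np.cos(a),np.sin(a)]);Y=np.array([-X[1],X[0]])
lam=lambda w:np.round([(w[:2]-C)@X,(w[:2]-C)@Y],4)
print(lam(ray("",(320,99),.06,ci)),lam(ray("",(320,67),.08,ci)),lam(ray("",(320,301),.06,ci)),lam(robot.state()["ee_pos"]))
E
```

```text
[-0.0005  0.0951] [-0.0005  0.1015] [-0.0007  0.0317] [-0.0005  0.0128]
```

```bash
python3 -m inch '[{"gripper":0.2,"x":-0.15,"y":0,"z":0,"turn":0},{"gripper":0.2,"x":0,"y":0,"z":0,"turn":0}]'
python3 -m inch '[{"gripper":0.2,"x":-0.15,"y":0,"z":0,"turn":0},{"gripper":0.2,"x":0,"y":0,"z":0,"turn":0}]'
python3 -m inch '[{"gripper":0.2,"x":-0.1,"y":0,"z":0,"turn":0},{"gripper":0.2,"x":0,"y":0,"z":0,"turn":0}]'
```

```text
t: 9.85
ee_pos: [0.5912, -0.051, 0.0548]
orientation: [0.0, 0.68, 0.733, -0.0]
ft_force: [0.4, 0.2, -1.3]
finger_gap: 0.0225
t: 10.05
ee_pos: [0.5913, -0.0525, 0.0548]
orientation: [0.0, 0.68, 0.733, -0.0]
ft_force: [-0.1, -0.4, -2.9]
finger_gap: 0.0223
t: 10.25
ee_pos: [0.5914, -0.0533, 0.0548]
orientation: [0.0, 0.68, 0.733, -0.0]
ft_force: [0.0, -0.1, -2.9]
finger_gap: 0.0224
```

```bash
python3 -m inch '[{"gripper":0.2,"x":0,"y":0,"z":-0.3,"turn":0},{"gripper":0.2,"x":0,"y":0,"z":-0.3,"turn":0},{"gripper":0.2,"x":0,"y":0,"z":-0.2,"turn":0},{"gripper":0.2,"x":0,"y":0,"z":0,"turn":0}]'
python3 -m inch '[{"gripper":0.2,"x":0,"y":0,"z":-0.2,"turn":0},{"gripper":0.2,"x":0,"y":0,"z":0,"turn":0}]'
python3 -m inch '[{"gripper":0.2,"x":0,"y":0,"z":-0.2,"turn":0},{"gripper":0.2,"x":0,"y":0,"z":0,"turn":0}]'
python3 -m inch '[{"gripper":0.2,"x":0,"y":0,"z":-0.2,"turn":0},{"gripper":0.2,"x":0,"y":0,"z":0,"turn":0}]'
```

```text
t: 10.65
ee_pos: [0.5917, -0.0531, 0.0633]
orientation: [0.0, 0.68, 0.733, 0.0]
ft_force: [0.7, 0.8, -2.3]
finger_gap: 0.022
t: 10.85
ee_pos: [0.5915, -0.0532, 0.065]
orientation: [0.0, 0.68, 0.733, 0.0]
ft_force: [0.6, 0.3, -1.7]
finger_gap: 0.0223
t: 11.05
ee_pos: [0.5913, -0.0531, 0.0669]
orientation: [-0.0, 0.68, 0.733, 0.0]
ft_force: [-0.1, -0.7, -2.8]
finger_gap: 0.0225
t: 11.25
ee_pos: [0.5912, -0.053, 0.0688]
orientation: [-0.0, 0.68, 0.733, 0.0]
ft_force: [0.5, -0.3, -4.5]
finger_gap: 0.0223
```

```bash
python3 -m inch '[{"gripper":0.2,"x":0,"y":0,"z":-0.2,"turn":0},{"gripper":0.2,"x":0,"y":0,"z":0,"turn":0}]'
python3 -m inch '[{"gripper":0.2,"x":0,"y":0,"z":-0.2,"turn":0},{"gripper":0.2,"x":0,"y":0,"z":0,"turn":0}]'
python3 - <<'E'
from h import *
s=robot.state();print(s["t"],s["ee_pos"],s["finger_gap"],s["moment"],s["ft_force"])
im=vision.read_camera("scene");im=cv2.resize(im[210:310,145:385],None,fx=3.3,fy=3.3,interpolation=cv2.INTER_CUBIC)
cv2.imwrite("pics/s7.png",im)
E
```

```text
t: 11.45
ee_pos: [0.5912, -0.0529, 0.0707]
orientation: [-0.0, 0.68, 0.733, 0.0]
ft_force: [0.5, 0.3, -5.8]
finger_gap: 0.0223
t: 11.65
ee_pos: [0.5911, -0.053, 0.0729]
orientation: [-0.0, 0.68, 0.733, -0.0]
ft_force: [-0.2, 0.5, -5.2]
finger_gap: 0.022
11.65 [ 0.59112152 -0.0530354   0.07286154] 0.021995485803802475 [ 0.65376363  0.13739421 -0.05986886] [-0.22117943  0.54548439 -5.24014623]
```

View pics/s7.png

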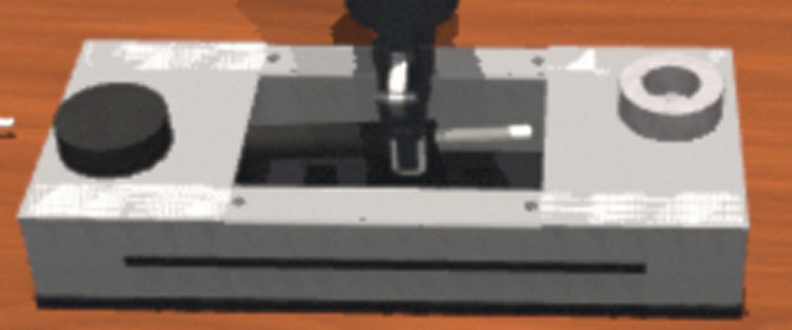

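It is tipping gently: the freed end at about (520,130) in the crop is rising, with about 3 N on the cover. I continue raising.

```bash
python3 -m inch '[{"gripper":0.2,"x":0,"y":0,"z":-0.2,"turn":0},{"gripper":0.2,"x":0,"y":0,"z":-0.2,"turn":0},{"gripper":0.2,"x":0,"y":0,"z":-0.2,"turn":0},{"gripper":0.2,"x":0,"y":0,"z":0,"turn":0}]'
python3 -m inch '[{"gripper":0.2,"x":0,"y":0,"z":-0.2,"turn":0},{"gripper":0.2,"x":0,"y":0,"z":-0.2,"turn":0},{"gripper":0.2,"x":0,"y":0,"z":-0.2,"turn":0},{"gripper":0.2,"x":0,"y":0,"z":0,"turn":0}]'
python3 -m inch '[{"gripper":0.2,"x":0,"y":0,"z":-0.2,"turn":0},{"gripper":0.2,"x":0,"y":0,"z":-0.2,"turn":0},{"gripper":0.2,"x":0,"y":0,"z":-0.2,"turn":0},{"gripper":0.2,"x":0,"y":0,"z":0,"turn":0}]'
python3 -m inch '[{"gripper":0.2,"x":0,"y":0,"z":-0.2,"turn":0},{"gripper":0.2,"x":0,"y":0,"z":-0.2,"turn":0},{"gripper":0.2,"x":0,"y":0,"z":-0.2,"turn":0},{"gripper":0.2,"x":0,"y":0,"z":0,"turn":0}]'
python3 - <<'E'
from h import *
s=robot.state();print(s["t"],s["ee_pos"],s["finger_gap"],s["moment"],s["ft_force"])
im=vision.read_camera("scene");im=cv2.resize(im[180:310,145:385],None,fx=3.3,fy=3.3,interpolation=cv2.INTER_CUBIC)
cv2.imwrite("pics/s8.png",im)
E
```

```text
t: 12.1
ee_pos: [0.5913, -0.0533, 0.0791]
orientation: [0.0, 0.68, 0.733, -0.0]
ft_force: [-1.2, 0.9, -4.9]
finger_gap: 0.0224
t: 12.5
ee_pos: [0.5914, -0.0535, 0.085]
orientation: [0.0, 0.68, 0.733, -0.0]
ft_force: [-0.7, -0.7, -5.8]
finger_gap: 0.0221
t: 12.9
ee_pos: [0.5917, -0.0532, 0.0912]
orientation: [0.0, 0.68, 0.733, 0.0]
ft_force: [0.5, -0.5, -4.8]
finger_gap: 0.0223
t: 13.3
ee_pos: [0.5916, -0.053, 0.0971]
orientation: [0.0, 0.68, 0.733, 0.0]
ft_force: [-0.4, -1.2, -6.1]
finger_gap: 0.0224
13.3 [ 0.59155684 -0.05303441  0.0971345 ] 0.022378821711888118 [ 0.30645575  0.05901723 -0.01601734] [-0.39940993 -1.1932983  -6.08508199]
```

View pics/s8.png

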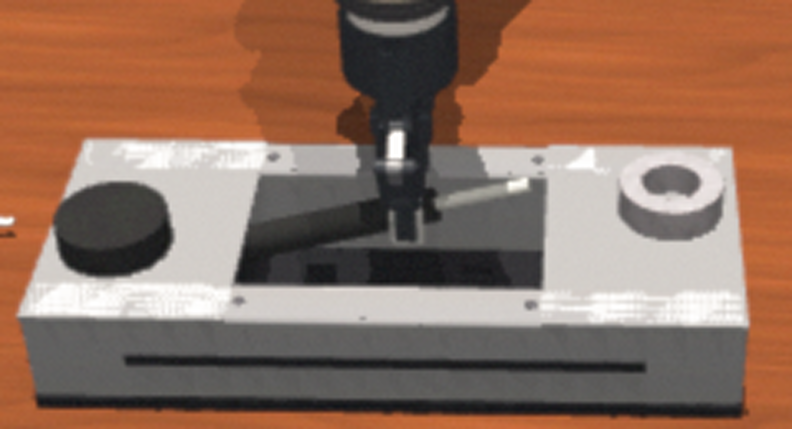

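Tilt is about 17° and the freed end, near (517,184) in the crop, is above the casing top. I ease off 1 mm, then draw along the axis: +y, and 3 mm up per 10 mm.

```bash
python3 -m inch '[{"gripper":0.2,"x":0,"y":0,"z":0.15,"turn":0},{"gripper":0.2,"x":0.5,"y":0,"z":-0.13,"turn":0},{"gripper":0.2,"x":0.5,"y":0,"z":-0.15,"turn":0},{"gripper":0.2,"x":0,"y":0,"z":0,"turn":0}]'
python3 -m inch '[{"gripper":0.2,"x":0.7,"y":0,"z":-0.2,"turn":0},{"gripper":0.2,"x":0.7,"y":0,"z":-0.2,"turn":0},{"gripper":0.2,"x":0.7,"y":0,"z":-0.2,"turn":0},{"gripper":0.2,"x":0,"y":0,"z":0,"turn":0}]'
python3 - <<'E'
from h import *
s=robot.state();print(s["t"],s["ee_pos"],s["finger_gap"],s["moment"],s["ft_force"])
im=vision.read_camera("scene");im=cv2.resize(im[180:310,145:385],None,fx=3.3,fy=3.3,interpolation=cv2.INTER_CUBIC)
cv2.imwrite("pics/s9.png",im)
E
```

```text
t: 13.75
ee_pos: [0.5911, -0.0415, 0.0988]
orientation: [0.0, 0.68, 0.734, 0.001]
ft_force: [0.4, 0.7, -2.2]
finger_gap: 0.022
t: 14.15
ee_pos: [0.5892, -0.0202, 0.1047]
orientation: [0.0, 0.679, 0.734, 0.001]
ft_force: [0.7, 0.6, -2.3]
finger_gap: 0.0219
14.15 [ 0.58924659 -0.02021004  0.10469846] 0.021942065231389887 [ 0.15518403 -0.00760992 -0.00652348] [ 0.72675442  0.57583009 -2.33038116]
```

View pics/s9.png

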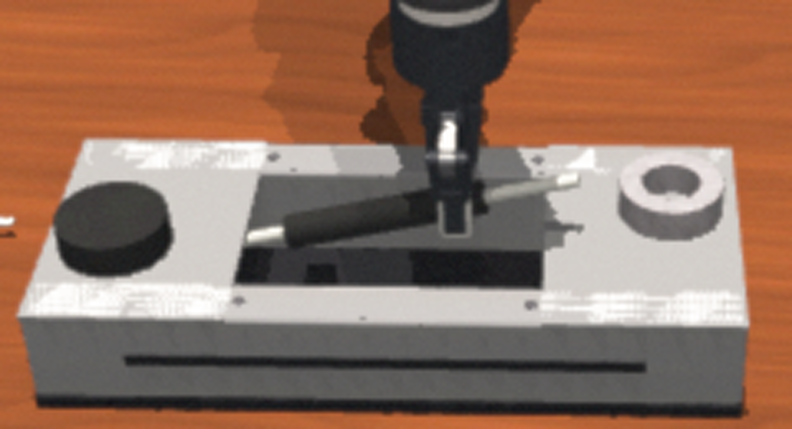

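Only the roller's weight is felt. About 33 mm drawn, so I continue for another 52.

```bash
python3 -m inch '[{"gripper":0.2,"x":0.8,"y":0,"z":-0.23,"turn":0},{"gripper":0.2,"x":0.8,"y":0,"z":-0.23,"turn":0},{"gripper":0.2,"x":0.8,"y":0,"z":-0.23,"turn":0},{"gripper":0.2,"x":0.8,"y":0,"z":-0.23,"turn":0},{"gripper":0.2,"x":0.8,"y":0,"z":-0.23,"turn":0},{"gripper":0.2,"x":0.8,"y":0,"z":-0.23,"turn":0},{"gripper":0.2,"x":0.4,"y":0,"z":-0.12,"turn":0},{"gripper":0.2,"x":0,"y":0,"z":0,"turn":0}]'
python3 - <<'E'
from h import *
s=robot.state();print(s["t"],s["ee_pos"],s["finger_gap"],s["moment"],s["ft_force"])
im=vision.read_camera("scene");im=cv2.resize(im[180:310,145:385],None,fx=3.3,fy=3.3,interpolation=cv2.INTER_CUBIC)
cv2.imwrite("pics/s10.png",im)
im=vision.read_camera("top");im=cv2.resize(im[170:290,250:490],None,fx=3.3,fy=3.3,interpolation=cv2.INTER_CUBIC)
cv2.imwrite("pics/t10.png",im)
E
```

```text
t: 15.0
ee_pos: [0.5853, 0.0306, 0.1194]
orientation: [0.0, 0.68, 0.733, 0.0]
ft_force: [0.3, 0.3, -1.6]
finger_gap: 0.0216
15.0 [0.58526095 0.03060095 0.11939725] 0.021606076708078265 [ 0.09798071 -0.00529392  0.01880335] [ 0.30990108  0.30306895 -1.61402687]
```

View pics/s10.png

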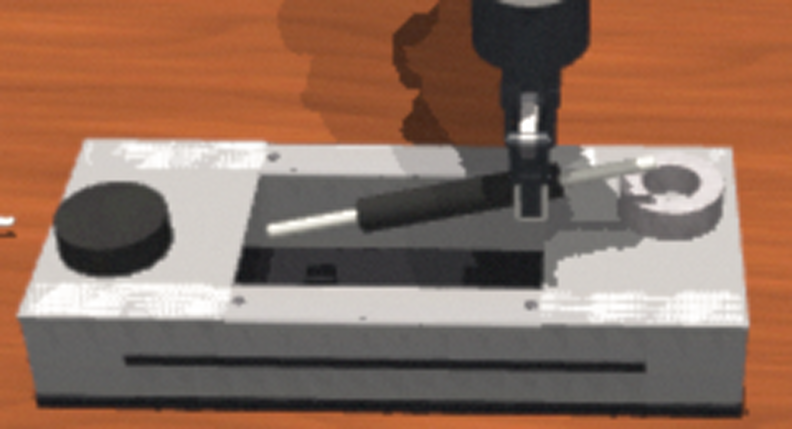

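View pics/t10.png

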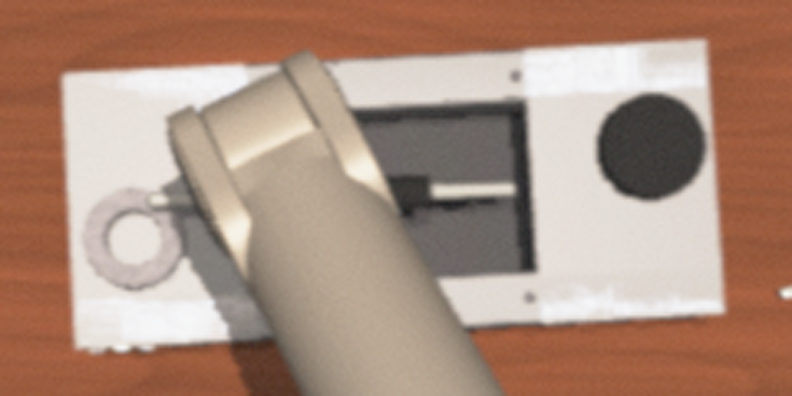

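The low end at (517,189) in the top crop is inside the opening's edge at 527. I lift straight up, then shift back over the opening.

```bash
python3 -m inch '[{"gripper":0.2,"x":0,"y":0,"z":-0.5,"turn":0},{"gripper":0.2,"x":0,"y":0,"z":-1,"turn":0},{"gripper":0.2,"x":0,"y":0,"z":-1,"turn":0},{"gripper":0.2,"x":0,"y":0,"z":-1,"turn":0},{"gripper":0.2,"x":0,"y":0,"z":-1,"turn":0},{"gripper":0.2,"x":0,"y":0,"z":-1,"turn":0},{"gripper":0.2,"x":0,"y":0,"z":-0.5,"turn":0},{"gripper":0.2,"x":0,"y":0,"z":0,"turn":0}]'
python3 -m inch '[{"gripper":0.2,"x":-0.8,"y":0,"z":0,"turn":0},{"gripper":0.2,"x":-0.8,"y":0,"z":0,"turn":0},{"gripper":0.2,"x":-0.8,"y":0,"z":0,"turn":0},{"gripper":0.2,"x":-0.7,"y":0,"z":0,"turn":0},{"gripper":0.2,"x":0,"y":0,"z":0,"turn":0},{"gripper":0.2,"x":0,"y":0,"z":0,"turn":0}]'
python3 - <<'E'
from h import *
s=robot.state();print(s["t"],s["ee_pos"],s["finger_gap"],s["moment"],s["ft_force"])
im=vision.read_camera("scene");cv2.imwrite("pics/s11f.png",im);im=cv2.resize(im[140:310,145:385],None,fx=3.3,fy=3.3,interpolation=cv2.INTER_CUBIC)
cv2.imwrite("pics/s11.png",im)
im=vision.read_camera("top");cv2.imwrite("pics/t11f.png",im);im=cv2.resize(im[170:290,250:490],None,fx=3.3,fy=3.3,interpolation=cv2.INTER_CUBIC)
cv2.imwrite("pics/t11.png",im)
E
```

```text
t: 15.9
ee_pos: [0.5857, 0.0297, 0.1801]
orientation: [0.001, 0.68, 0.733, 0.001]
ft_force: [0.6, 0.4, -1.9]
finger_gap: 0.0224
t: 16.5
ee_pos: [0.5874, -0.0015, 0.179]
orientation: [-0.0, 0.681, 0.733, 0.0]
ft_force: [0.3, 1.3, -2.7]
finger_gap: 0.0222
16.5 [ 0.58742966 -0.00151893  0.17897964] 0.02219642256400162 [ 0.10690677 -0.03932913  0.06464958] [ 0.32877782  1.2526058  -2.71958504]
```

View pics/s11.png

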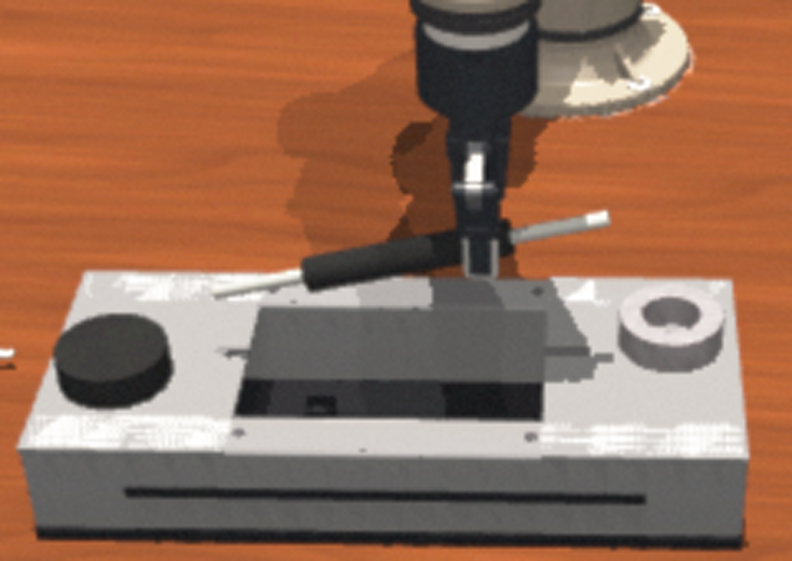

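View pics/t11.png

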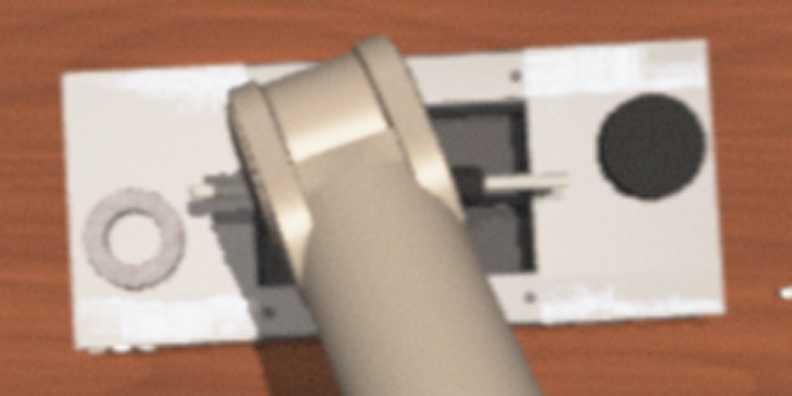

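The roller is out and clear of everything: low end at (215,293) in the scene crop and (567,178) in the top crop. I triangulate the ends.

```bash
cat >> h.py <<'E'
def tri(ps,pt):
    P=[]
    for n in("scene","top"):
        i=vision.camera_info(n);P.append(i["mtx"]@np.c_[i["R"],i["t"]])
    X=cv2.triangulatePoints(P[0],P[1],np.array(ps,float).reshape(2,1),np.array(pt,float).reshape(2,1))[:,0];return X[:3]/X[3]
C=np.array([.5925,-.062]);_a=np.radians(4.4);XL=np.array([np.cos(_a),np.sin(_a)]);YL=np.array([-XL[1],XL[0]])
lam=lambda w:np.round([(w[:2]-C)@XL,(w[:2]-C)@YL,*w[2:]],4)
E
python3 - <<'E'
from h import *
lo=tri((210.2,228.8),(421.8,223.9));hi=tri((329.2,205.5),(308.2,227.9))
print(lam(lo),lam(hi),np.linalg.norm(hi-lo),lam(robot.state()["ee_pos"]))
print(np.degrees(np.arcsin((hi-lo)[2]/np.linalg.norm(hi-lo))))
E
```

```text
[-0.0011 -0.1177  0.1304] [-0.0009  0.1436  0.196 ] 0.2694206525516806 [-0.0003  0.0614  0.1791]
14.0894857526445
```

```bash
python3 -m inch '[{"gripper":0.2,"x":0,"y":0,"z":0.6,"turn":0},{"gripper":0.2,"x":0,"y":0,"z":1,"turn":0},{"gripper":0.2,"x":0,"y":0,"z":1,"turn":0},{"gripper":0.2,"x":0,"y":0,"z":0.8,"turn":0},{"gripper":0.2,"x":0,"y":0,"z":0.4,"turn":0},{"gripper":0.2,"x":0,"y":0,"z":0.2,"turn":0},{"gripper":0.2,"x":0,"y":0,"z":0,"turn":0}]'
python3 -m inch '[{"gripper":0.2,"x":0,"y":0,"z":0.25,"turn":0},{"gripper":0.2,"x":0,"y":0,"z":0.25,"turn":0},{"gripper":0.2,"x":0,"y":0,"z":0,"turn":0}]'
python3 -m inch '[{"gripper":0.2,"x":0,"y":0,"z":0.25,"turn":0},{"gripper":0.2,"x":0,"y":0,"z":0.25,"turn":0},{"gripper":0.2,"x":0,"y":0,"z":0,"turn":0}]'
python3 -m inch '[{"gripper":0.2,"x":0,"y":0,"z":0.25,"turn":0},{"gripper":0.2,"x":0,"y":0,"z":0.25,"turn":0},{"gripper":0.2,"x":0,"y":0,"z":0,"turn":0}]'
```

```text
t: 17.3
ee_pos: [0.5874, -0.0012, 0.1389]
orientation: [-0.0, 0.68, 0.733, -0.0]
ft_force: [-0.2, 0.4, -1.7]
finger_gap: 0.0226
t: 17.6
ee_pos: [0.5874, -0.0014, 0.1339]
orientation: [-0.0, 0.68, 0.733, -0.0]
ft_force: [-1.2, -0.3, -2.6]
finger_gap: 0.0225
t: 17.9
ee_pos: [0.5874, -0.0013, 0.1288]
orientation: [-0.0, 0.68, 0.733, -0.0]
ft_force: [-0.3, -0.4, -1.7]
finger_gap: 0.0227
t: 18.2
ee_pos: [0.5876, -0.0009, 0.124]
orientation: [0.0, 0.68, 0.733, 0.0]
ft_force: [-0.5, 0.8, 0.9]
finger_gap: 0.0223
```

Contact is gentle, about 3 N. I continue levelling in small steps.

```bash
python3 -m inch '[{"gripper":0.2,"x":0,"y":0,"z":0.25,"turn":0},{"gripper":0.2,"x":0,"y":0,"z":0.25,"turn":0},{"gripper":0.2,"x":0,"y":0,"z":0.25,"turn":0},{"gripper":0.2,"x":0,"y":0,"z":0.25,"turn":0},{"gripper":0.2,"x":0,"y":0,"z":0,"turn":0}]'
python3 -m inch '[{"gripper":0.2,"x":0,"y":0,"z":0.25,"turn":0},{"gripper":0.2,"x":0,"y":0,"z":0.25,"turn":0},{"gripper":0.2,"x":0,"y":0,"z":0.25,"turn":0},{"gripper":0.2,"x":0,"y":0,"z":0.25,"turn":0},{"gripper":0.2,"x":0,"y":0,"z":0,"turn":0}]'
python3 -m inch '[{"gripper":0.2,"x":0,"y":0,"z":0.25,"turn":0},{"gripper":0.2,"x":0,"y":0,"z":0.25,"turn":0},{"gripper":0.2,"x":0,"y":0,"z":0.25,"turn":0},{"gripper":0.2,"x":0,"y":0,"z":0.2,"turn":0},{"gripper":0.2,"x":0,"y":0,"z":0,"turn":0}]'
```

```text
t: 18.7
ee_pos: [0.5874, -0.0013, 0.1138]
orientation: [-0.0, 0.68, 0.733, -0.0]
ft_force: [-0.5, 2.9, 1.2]
finger_gap: 0.0222
t: 19.2
ee_pos: [0.5872, -0.0015, 0.1036]
orientation: [-0.0, 0.68, 0.733, -0.0]
ft_force: [0.2, 2.4, 0.9]
finger_gap: 0.0222
t: 19.7
ee_pos: [0.5873, -0.0014, 0.0942]
orientation: [-0.0, 0.68, 0.733, -0.0]
ft_force: [-0.0, 1.0, 0.4]
finger_gap: 0.0225
```

```bash
python3 -m inch '[{"gripper":0.2,"x":0,"y":0,"z":0.2,"turn":0},{"gripper":0.2,"x":0,"y":0,"z":0.2,"turn":0},{"gripper":0.2,"x":0,"y":0,"z":0,"turn":0}]'
python3 -m inch '[{"gripper":0.2,"x":0,"y":0,"z":0.2,"turn":0},{"gripper":0.2,"x":0,"y":0,"z":0,"turn":0}]'
python3 -m inch '[{"gripper":0.2,"x":0,"y":0,"z":0.1,"turn":0},{"gripper":0.2,"x":0,"y":0,"z":0,"turn":0}]'
python3 -m inch '[{"gripper":0.2,"x":0,"y":0,"z":0.1,"turn":0},{"gripper":0.2,"x":0,"y":0,"z":0,"turn":0}]'
```

```text
t: 20.0
ee_pos: [0.5874, -0.0014, 0.0903]
orientation: [-0.0, 0.68, 0.733, -0.0]
ft_force: [-1.0, 1.6, 0.2]
finger_gap: 0.0222
t: 20.2
ee_pos: [0.5874, -0.0014, 0.0884]
orientation: [-0.0, 0.68, 0.733, -0.0]
ft_force: [-0.4, 1.7, 0.2]
finger_gap: 0.0225
t: 20.4
ee_pos: [0.5875, -0.0013, 0.0876]
orientation: [0.0, 0.68, 0.733, -0.0]
ft_force: [0.4, 1.5, 1.6]
finger_gap: 0.0221
t: 20.6
ee_pos: [0.5876, -0.0013, 0.0871]
orientation: [0.0, 0.68, 0.733, -0.0]
ft_force: [-2.3, 0.4, 5.6]
finger_gap: 0.0221
```

Both ends have just touched (force jump to 6–8 N), so the roller is level on the covers. I lift 8.5 cm and centre it.

```bash
python3 -m inch '[{"gripper":0.2,"x":0,"y":0,"z":-0.3,"turn":0},{"gripper":0.2,"x":0,"y":0,"z":-0.8,"turn":0},{"gripper":0.2,"x":0,"y":0,"z":-1.2,"turn":0},{"gripper":0.2,"x":0,"y":0,"z":-1.5,"turn":0},{"gripper":0.2,"x":0,"y":0,"z":-1.5,"turn":0},{"gripper":0.2,"x":0,"y":0,"z":-1.5,"turn":0},{"gripper":0.2,"x":0,"y":0,"z":-1.2,"turn":0},{"gripper":0.2,"x":0,"y":0,"z":-0.5,"turn":0}]'
python3 -m inch '[{"gripper":0.2,"x":-0.3,"y":0,"z":0,"turn":0},{"gripper":0.2,"x":-0.3,"y":0,"z":0,"turn":0},{"gripper":0.2,"x":-0.2,"y":0,"z":0,"turn":0},{"gripper":0.2,"x":0,"y":0,"z":0,"turn":0},{"gripper":0.2,"x":0,"y":0,"z":0,"turn":0},{"gripper":0.2,"x":0,"y":0,"z":0,"turn":0}]'
python3 - <<'E'
from h import *
s=robot.state();print(s["t"],s["ee_pos"],s["finger_gap"],s["moment"],s["ft_force"],abs(s["dq"]).max())
im=vision.read_camera("scene");cv2.imwrite("pics/s12f.png",im);im=cv2.resize(im[140:310,145:385],None,fx=3.3,fy=3.3,interpolation=cv2.INTER_CUBIC)
cv2.imwrite("pics/s12.png",im)
im=vision.read_camera("top");cv2.imwrite("pics/t12f.png",im);im=cv2.resize(im[170:290,250:490],None,fx=3.3,fy=3.3,interpolation=cv2.INTER_CUBIC)
cv2.imwrite("pics/t12.png",im)
E
```

```text
t: 21.4
ee_pos: [0.5882, -0.0013, 0.1736]
orientation: [0.001, 0.68, 0.733, 0.001]
ft_force: [0.1, -0.2, -2.1]
finger_gap: 0.0224
t: 22.0
ee_pos: [0.5879, -0.0091, 0.1713]
orientation: [-0.0, 0.68, 0.733, -0.0]
ft_force: [0.2, -0.5, -2.3]
finger_gap: 0.022
22.0 [ 0.58794889 -0.0090983   0.1713426 ] 0.022020210040531337 [ 0.11844661 -0.01738909  0.020573  ] [ 0.22289062 -0.4790935  -2.32836391] 0.003712815200404407
```

View pics/s12.png

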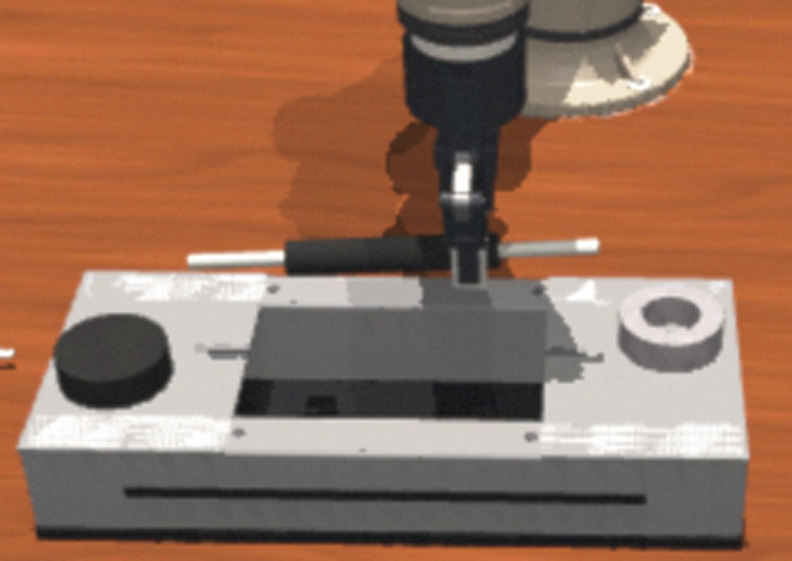

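View pics/t12.png

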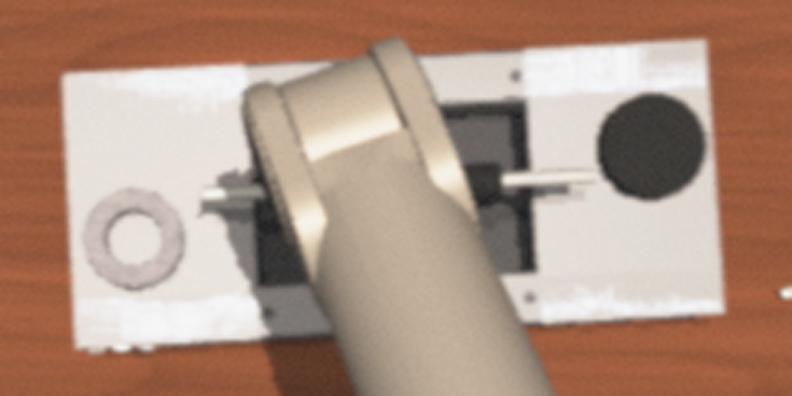

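View pics/s12f.png

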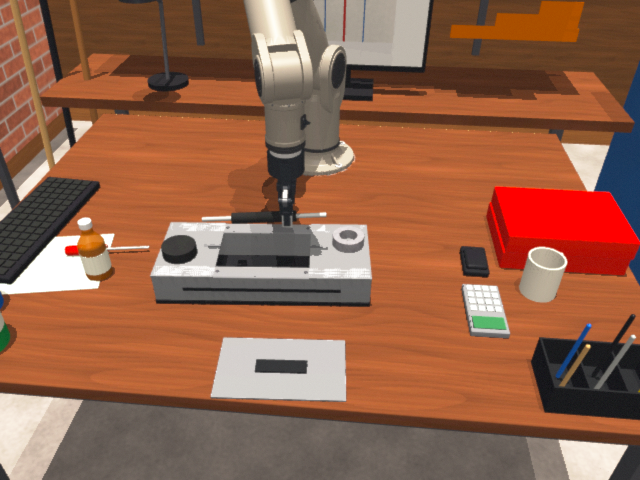

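The scene crop shows the roller ends at (188,261) and (598,244); the top crop shows them at (595,177) and (203,194). Bystanders look unmoved. I check level and drift.

```bash
python3 -m inch '[{"gripper":0.2,"x":0,"y":0,"z":0,"turn":0},{"gripper":0.2,"x":0,"y":0,"z":0,"turn":0},{"gripper":0.2,"x":0,"y":0,"z":0,"turn":0},{"gripper":0.2,"x":0,"y":0,"z":0,"turn":0},{"gripper":0.2,"x":0,"y":0,"z":0,"turn":0}]'
python3 - <<'E'
from h import *
def f(ps,pt):return tri((145+ps[0]/3.3,140+ps[1]/3.3),(250+pt[0]/3.3,170+pt[1]/3.3))
lo=f((188,261),(595,177));hi=f((598,244),(203,194))
print(lam(lo),lam(hi),np.linalg.norm(hi-lo),np.degrees(np.arcsin((hi-lo)[2]/np.linalg.norm(hi-lo))))
b=vision.read_camera("scene");a=cv2.imread("pics/s12f.png");d=cv2.absdiff(a,b).max(2);d[d<60]=0;ys,xs=np.nonzero(d);print("drift px",len(ys))
z=cv2.imread("pics/scene0.png");d=cv2.absdiff(z,b).max(2)
m=cv2.morphologyEx((d>60).astype(np.uint8),cv2.MORPH_OPEN,np.ones((3,3)));n,l,st,c=cv2.connectedComponentsWithStats(m)
print([s.tolist() for s in st[1:] if s[4]>15])
print(abs(robot.state()["dq"]).max(),robot.state()["ee_pos"])
E
```

```text
t: 22.6
ee_pos: [0.5881, -0.0093, 0.1716]
orientation: [0.0, 0.68, 0.733, -0.0]
ft_force: [-0.7, -0.2, -2.7]
finger_gap: 0.0225
[-0.0032 -0.1332  0.1547] [-0.0017  0.1372  0.1738] 0.27106063853552764 4.039330242121562
drift px 8
[[40, 0, 12, 27, 144], [245, 0, 63, 106, 3788], [297, 0, 12, 12, 64], [38, 7, 4, 6, 20], [48, 31, 52, 60, 758], [303, 48, 31, 43, 717], [335, 52, 11, 22, 157], [60, 55, 15, 6, 56], [40, 58, 21, 36, 291], [281, 85, 5, 4, 20], [282, 106, 5, 4, 18], [265, 121, 28, 22, 372], [302, 120, 6, 7, 33], [286, 133, 8, 4, 26], [265, 142, 8, 7, 38], [341, 146, 6, 7, 31], [88, 149, 179, 28, 2406], [202, 152, 124, 82, 3505], [340, 156, 5, 4, 19], [78, 168, 9, 4, 36], [310, 234, 13, 22, 186], [209, 246, 8, 3, 24], [218, 256, 16, 5, 77], [295, 257, 15, 5, 72]]
0.0010534734400617027 [ 0.58806557 -0.00929771  0.17163002]
```

Triangulation gives about 4° of tilt: the pads sprang back when the roller was lifted off. It is not level enough. I'll lower it back onto the covers until both ends rest, release just enough to relax, regrip at its middle and lift.

```bash
python3 -m inch '[{"gripper":0.2,"x":0,"y":0,"z":0.6,"turn":0},{"gripper":0.2,"x":0,"y":0,"z":1.4,"turn":0},{"gripper":0.2,"x":0,"y":0,"z":1.5,"turn":0},{"gripper":0.2,"x":0,"y":0,"z":1.5,"turn":0},{"gripper":0.2,"x":0,"y":0,"z":1.3,"turn":0},{"gripper":0.2,"x":0,"y":0,"z":0.6,"turn":0},{"gripper":0.2,"x":0,"y":0,"z":0.2,"turn":0},{"gripper":0.2,"x":0,"y":0,"z":0,"turn":0}]'
python3 -m inch '[{"gripper":0.2,"x":0,"y":0,"z":0.25,"turn":0},{"gripper":0.2,"x":0,"y":0,"z":0.25,"turn":0},{"gripper":0.2,"x":0,"y":0,"z":0.25,"turn":0},{"gripper":0.2,"x":0,"y":0,"z":0.25,"turn":0},{"gripper":0.2,"x":0,"y":0,"z":0.2,"turn":0},{"gripper":0.2,"x":0,"y":0,"z":0,"turn":0}]'
```

```text
t: 23.45
ee_pos: [0.5882, -0.0092, 0.1004]
orientation: [-0.0, 0.68, 0.733, 0.0]
ft_force: [-0.0, -0.3, -1.8]
finger_gap: 0.0225
t: 24.05
ee_pos: [0.5884, -0.0089, 0.0887]
orientation: [0.0, 0.68, 0.733, 0.0]
ft_force: [0.1, 3.0, 1.8]
finger_gap: 0.022
```

```bash
python3 -m inch '[{"gripper":0.2,"x":0,"y":0,"z":0.15,"turn":0},{"gripper":0.2,"x":0,"y":0,"z":0,"turn":0}]'
python3 -m inch '[{"gripper":0.26,"x":0,"y":0,"z":0,"turn":0},{"gripper":0.27,"x":0,"y":0,"z":0,"turn":0},{"gripper":0.29,"x":0,"y":0,"z":0,"turn":0},{"gripper":0.32,"x":0,"y":0,"z":0,"turn":0},{"gripper":0.36,"x":0,"y":0,"z":0,"turn":0},{"gripper":0.36,"x":0,"y":0,"z":0,"turn":0}]'
python3 - <<'E'
from h import *
im=vision.read_camera("scene");im=cv2.resize(im[140:310,145:385],None,fx=3.3,fy=3.3,interpolation=cv2.INTER_CUBIC)
cv2.imwrite("pics/s13.png",im)
cv2.imwrite("pics/w13.png",vision.read_camera("wrist"))
E
```

```text
t: 24.25
ee_pos: [0.5883, -0.0089, 0.0873]
orientation: [0.0, 0.68, 0.733, 0.0]
ft_force: [0.7, 2.2, 1.7]
finger_gap: 0.0221
t: 24.85
ee_pos: [0.588, -0.0095, 0.087]
orientation: [-0.0, 0.68, 0.733, -0.0]
ft_force: [0.1, -0.2, -0.7]
finger_gap: 0.0307
```

View pics/s13.png

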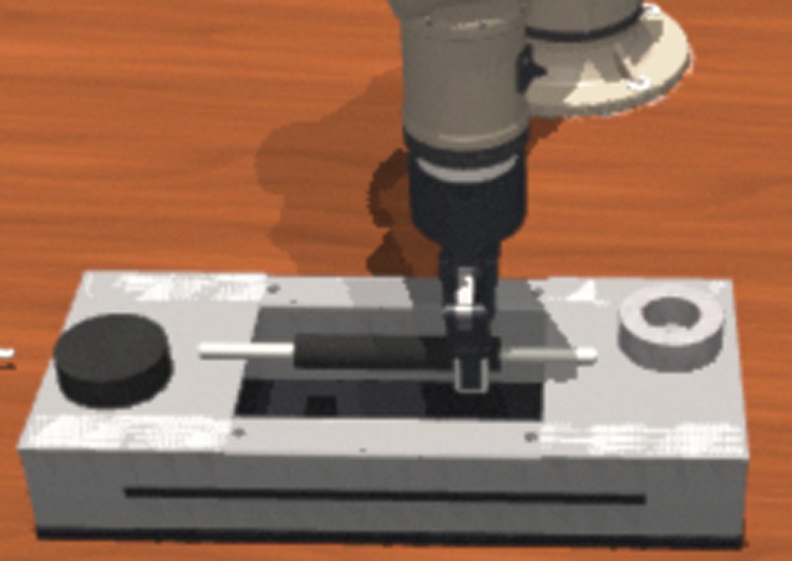

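View pics/w13.png

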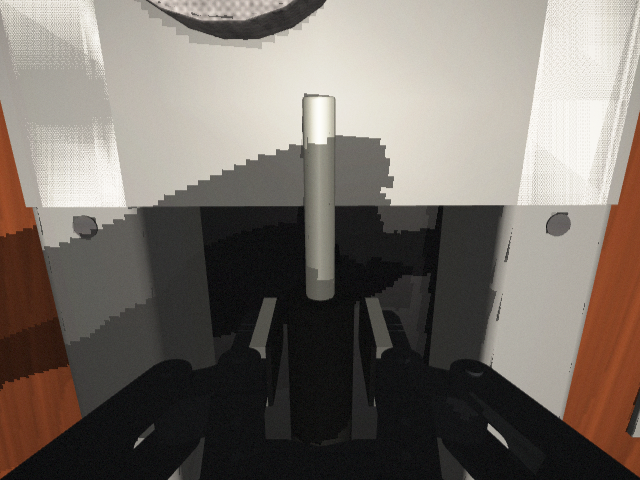

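The roller rests level across both covers, with its ends at (200,350) and (597,354), between the open pads. I slide the jaws 5.3 cm to the middle and regrip.

```bash
python3 -m inch '[{"gripper":0.36,"x":-1,"y":0,"z":0,"turn":0},{"gripper":0.36,"x":-1.2,"y":0,"z":0,"turn":0},{"gripper":0.36,"x":-1.2,"y":0,"z":0,"turn":0},{"gripper":0.36,"x":-1.2,"y":0,"z":0,"turn":0},{"gripper":0.36,"x":-0.7,"y":0,"z":0,"turn":0},{"gripper":0.36,"x":0,"y":0,"z":0,"turn":0},{"gripper":0.36,"x":0,"y":0,"z":0,"turn":0}]'
python3 - <<'E'
from h import *
cv2.imwrite("pics/w14.png",vision.read_camera("wrist"));print(lam(robot.state()["ee_pos"]))
E
```

```text
t: 25.65
ee_pos: [0.592, -0.062, 0.0871]
orientation: [-0.0, 0.68, 0.733, 0.0]
ft_force: [-0.4, 0.1, 0.4]
finger_gap: 0.0305
[-0.0004  0.0005  0.0871]
```

View pics/w14.png

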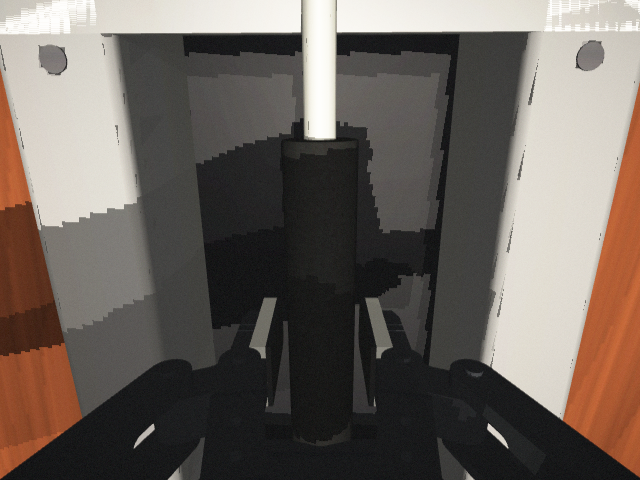

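The rubber lies centred between the pads (u≈321). I close and lift.

```bash
python3 -m inch '[{"gripper":0.3,"x":0,"y":0,"z":0,"turn":0},{"gripper":0.26,"x":0,"y":0,"z":0,"turn":0},{"gripper":0.2,"x":0,"y":0,"z":0,"turn":0},{"gripper":0.15,"x":0,"y":0,"z":0,"turn":0},{"gripper":0.15,"x":0,"y":0,"z":0,"turn":0}]'
python3 -m inch '[{"gripper":0.15,"x":0,"y":0,"z":-0.3,"turn":0},{"gripper":0.15,"x":0,"y":0,"z":-0.8,"turn":0},{"gripper":0.15,"x":0,"y":0,"z":-1.2,"turn":0},{"gripper":0.15,"x":0,"y":0,"z":-1.5,"turn":0},{"gripper":0.15,"x":0,"y":0,"z":-1.5,"turn":0},{"gripper":0.15,"x":0,"y":0,"z":-1.5,"turn":0},{"gripper":0.15,"x":0,"y":0,"z":-1.2,"turn":0},{"gripper":0.15,"x":0,"y":0,"z":-0.6,"turn":0}]'
python3 -m inch '[{"gripper":0.15,"x":0,"y":0,"z":0,"turn":0},{"gripper":0.15,"x":0,"y":0,"z":0,"turn":0},{"gripper":0.15,"x":0,"y":0,"z":0,"turn":0},{"gripper":0.15,"x":0,"y":0,"z":0,"turn":0},{"gripper":0.15,"x":0,"y":0,"z":0,"turn":0}]'
python3 - <<'E'
from h import *
s=robot.state();print(s["t"],s["ee_pos"],s["finger_gap"],s["moment"],s["ft_force"],abs(s["dq"]).max())
im=vision.read_camera("scene");cv2.imwrite("pics/s15f.png",im);im=cv2.resize(im[140:310,145:385],None,fx=3.3,fy=3.3,interpolation=cv2.INTER_CUBIC)
cv2.imwrite("pics/s15.png",im)
im=vision.read_camera("top");cv2.imwrite("pics/t15f.png",im);im=cv2.resize(im[170:290,250:490],None,fx=3.3,fy=3.3,interpolation=cv2.INTER_CUBIC)
cv2.imwrite("pics/t15.png",im)
E
```

```text
t: 26.2
ee_pos: [0.592, -0.0613, 0.0873]
orientation: [-0.0, 0.68, 0.733, 0.0]
ft_force: [-1.2, 2.6, 4.6]
finger_gap: 0.0224
t: 27.0
ee_pos: [0.5927, -0.0621, 0.1751]
orientation: [0.001, 0.68, 0.733, 0.001]
ft_force: [-0.4, 0.8, -1.9]
finger_gap: 0.0221
t: 27.5
ee_pos: [0.5918, -0.0621, 0.1726]
orientation: [-0.0, 0.68, 0.733, -0.0]
ft_force: [-0.6, 0.3, -2.3]
finger_gap: 0.0223
27.5 [ 0.59177173 -0.06209665  0.17258995] 0.022271345033088173 [-0.00259506 -0.013596   -0.00352617] [-0.56630857  0.2956608  -2.33001801] 0.0023065569896522104
```

View pics/s15.png

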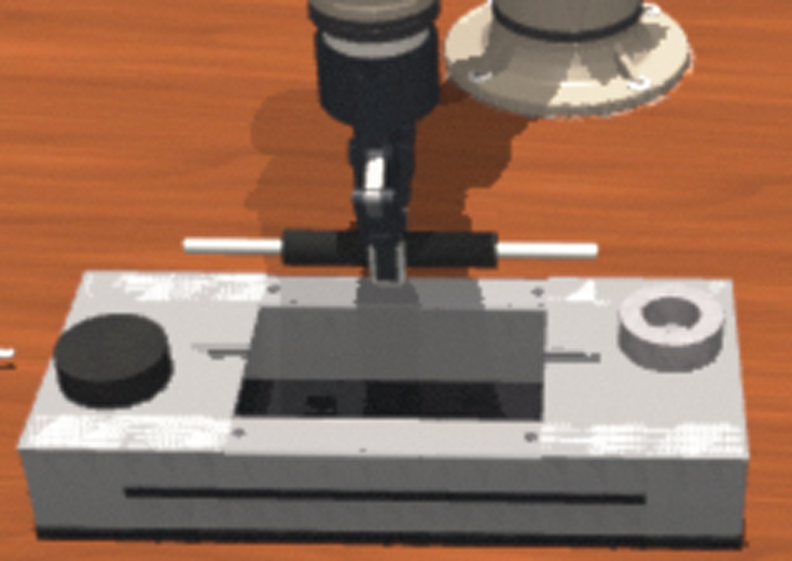

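View pics/t15.png

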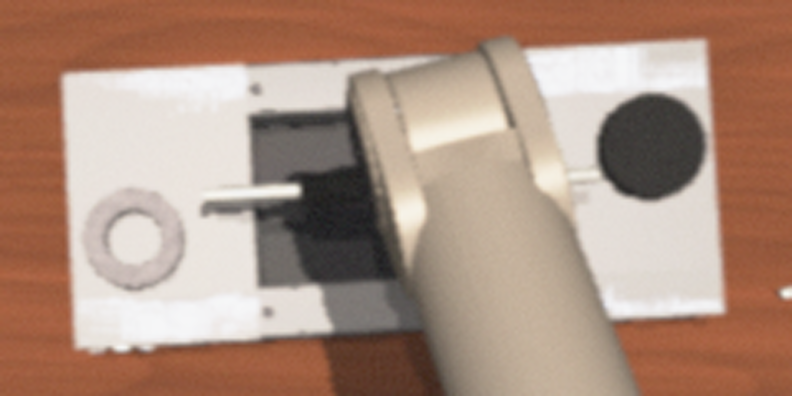

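Scene crop: ends at (184,244) and (598,250). Top crop: ends at (598,175) and (203,194).

```bash
python3 - <<'E'
from h import *
def f(ps,pt):return tri((145+ps[0]/3.3,140+ps[1]/3.3),(250+pt[0]/3.3,170+pt[1]/3.3))
lo=f((184,244),(598,175));hi=f((598,250),(203,194))
print(lam(lo),lam(hi),np.linalg.norm(hi-lo),np.degrees(np.arcsin((hi-lo)[2]/np.linalg.norm(hi-lo))))
# bystanders: compare masks before/after in scene and top
for a,b in(("scene0","s15f"),("top0","t15f")):
    z=cv2.imread(f"pics/{a}.png");y=cv2.imread(f"pics/{b}.png");d=cv2.absdiff(z,y).max(2)
    R={"scene0":{"puck":(158,230,202,266),"tape":(330,222,368,254),"mouse":(458,244,492,280),"calc":(460,280,512,340),"cup":(520,245,568,302),"bottle":(74,214,114,282),"scr":(66,240,152,258)},
       "top0":{"puck":(430,195,466,232),"tape":(272,224,310,260)}}[a]
    for k,(u0,v0,u1,v1) in R.items(): print(a,k,(d[v0:v1,u0:u1]>60).sum())
s=robot.state();print(s["t"],s["ee_pos"],abs(s["dq"]).max(),s["ft_force"])
E
```

```text
[-0.0028 -0.1335  0.1684] [-0.0014  0.1372  0.1693] 0.2707204442777244 0.18280536639207035
scene0 puck 0
scene0 tape 0
scene0 mouse 0
scene0 calc 0
scene0 cup 0
scene0 bottle 0
scene0 scr 0
top0 puck 0
top0 tape 0
27.6 [ 0.59190736 -0.06213713  0.17280356] 0.0028525426468626333 [-0.30022504  0.29477168 -3.37961935]
```

The roller is level to 0.2°. Its axis is at 0.169 m, so the rubber's underside is about 7.7 cm above the casing top. It is centred and still, and no bystander has moved.

```bash
python3 -c "
from bench import close_job
print(close_job())"
```

```text
the job is handed in; nothing more can be done
None
```

The roller is out of the laminator and held by its middle, level and still, centred above the opening. I handed the job in at about 27.6 s.

**What I did**
- **Feeling the run:** I felt a stop after about 5.5 mm toward +y (about 7 N), so the shaft runs toward -y. I regripped near the +y end of the rubber and slid it about 45 mm toward -y without touching that stop. This left the freed end about 10 mm inside the opening's edge.
- **Tipping and drawing out:** Raising the grip tipped the +y end up to about 17°, with 3–4 N against the -y cover's edge. I then drew it out along its axis with only its weight felt on the wrist.
- **Levelling:** The tool cannot tilt, so I set the roller down on the end covers to level it.

**Last checks**
- **Tilt:** The first lift failed the check, at about 4° by triangulation, because the pads sprang back. I set the roller down on both covers again, released it there briefly, regripped at its middle and lifted. It then measured 0.2°.
- **Height:** The axis is at 0.169 m by the cameras and about 0.171 m by the arm's own reading. That leaves about 7.7 cm of air under the rubber, measured from the casing's top.
- **Steadiness:** Joint speeds were below 0.003 rad/s.
- **Bystanders:** The puck and tape showed no change in either camera view. The mouse, calculator, cup, bottle and screwdriver were compared in the scene view only, with no change.

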